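# Power down the soak test and file the boards in the rack

### The job

The soak test is over. First turn the variable transformer's knob all the way back (counter-clockwise seen from above) to its zero stop; only then take the driver boards off the sloped stand and stand every one of them upright on its connector edge in the slotted wooden rack, one to a slot, fully down and slid along its slot until it touches the rack's end wall. Leave the board that is already in the rack in its place, do not move the meter, the solder reel or the screwdriver, and let go of everything.

Things in the scene. Friction and masses are not known exactly. Their poses are not given: they have to be found in the camera images.
- knob (a joint): Knob of the variable transformer, rad: 0 at the zero stop, grows as it is turned clockwise seen from above, up to 4.5. To zero it turn it counter-clockwise seen from above. It stays where it is left.
- knob_grip (a point): Point on the knob's vertical axis, 7 mm below the top of its upright bar grip (57 mm long, 14 mm thick), on a black disc 60 mm across: grip the bar across its thickness, TCP here, tool down. At 0 the bar lies along the transformer's x and the white pointer on it points to its -x, at the longest tick of the dial.
- variac: Variable transformer: a fixed grey box 130 x 130 mm, 110 mm high, with a white dial and the knob in the middle of its top. Origin: centre of its underside; its x and y run along its sides.
- stand: Fixed sloped stand holding the boards side by side along its y (at about y = -148, -74, 0, 74, 148 mm), 392 x 120 mm. Origin: on the bench under the trough's middle. The boards lean back 25 degrees from vertical towards its +x (away from the robot); a back panel supports their lower 40 mm, the upper 44 mm is free on both faces.
- stand_trough (a point): Middle of the stand's trough floor, 30 mm above the bench. The trough is 13 mm wide; its front lip covers the boards' lower 20 mm. Dividers 4 mm thick at y = +-37 and +-111 mm part it into five bays and reach 36 mm up the slope, end cheeks at y = +-192 mm 40 mm.
- rack_end (a point): Middle of the inner face of the rack's end wall at the height of the slot floor: 50 mm to the -y side of the rack's origin, 10 mm up. The wall is 8 mm thick and its top is 80 mm above the bench.
- rack: Fixed wooden rack, 252 x 118 mm. Origin: centre of its underside. Six slots 14 mm wide at x = -95, -57, -19, 19, 57, 95 mm, running along its y; slot floor at z = 10 mm, top of the blocks between them at 50 mm. The end wall closes the slots at y = -50 mm; they are open at y = 60 mm. A board that is home has its origin at y = -20, z = 10 mm.
- board0: Driver board: aluminium plate with a green circuit board on both faces, a slab 8 mm thick (its x), 60 mm wide (y) and 84 mm tall (z), about 0.16 kg. Origin: middle of its lower (connector) edge; z points to its top edge. At the start it leans in the stand's trough, top edge away from the robot. Absent in some runs (None).
- board1: Driver board: aluminium plate with a green circuit board on both faces, a slab 8 mm thick (its x), 60 mm wide (y) and 84 mm tall (z), about 0.16 kg. Origin: middle of its lower (connector) edge; z points to its top edge. At the start it leans in the stand's trough, top edge away from the robot. Absent in some runs (None).
- board2: Driver board: aluminium plate with a green circuit board on both faces, a slab 8 mm thick (its x), 60 mm wide (y) and 84 mm tall (z), about 0.16 kg. Origin: middle of its lower (connector) edge; z points to its top edge. At the start it leans in the stand's trough, top edge away from the robot. Absent in some runs (None).
- board3: Driver board: aluminium plate with a green circuit board on both faces, a slab 8 mm thick (its x), 60 mm wide (y) and 84 mm tall (z), about 0.16 kg. Origin: middle of its lower (connector) edge; z points to its top edge. At the start it leans in the stand's trough, top edge away from the robot. Absent in some runs (None).
- board4: Driver board: aluminium plate with a green circuit board on both faces, a slab 8 mm thick (its x), 60 mm wide (y) and 84 mm tall (z), about 0.16 kg. Origin: middle of its lower (connector) edge; z points to its top edge. At the start it leans in the stand's trough, top edge away from the robot. Absent in some runs (None).
- filed0: A board of the same kind and size that already stands home in the rack at the start, in the slot at rack x = -95 mm. Only one of filed0, filed1, filed2 is there in any run (the others are None).
- filed1: A board of the same kind and size that already stands home in the rack at the start, in the slot at rack x = -19 mm. Only one of filed0, filed1, filed2 is there in any run (the others are None).
- filed2: A board of the same kind and size that already stands home in the rack at the start, in the slot at rack x = 57 mm. Only one of filed0, filed1, filed2 is there in any run (the others are None).
- meter: Bystander: orange hand-held meter lying on the bench, 150 x 75 x 34 mm. Origin: centre of its underside, x along its length.
- reel: Bystander: solder reel standing on its flange, 60 mm across, 52 mm high. Origin: centre of its underside.
- driver: Bystander: screwdriver 180 mm long lying on the bench along its x.
Mind the look-alikes: they are no part of the job. What is shaped like the filed1 but red or yellow is not meant.

How it is judged:
By the outcome, as a careful person would: the job done as asked, in the order asked, and still so for the second after the job is handed in, with the robot touching nothing.
Of board0, board1, board2, board3, board4 only 3 to 5 are there at a start; the rules pass over those that are not, and their reading is None.
Of filed0, filed1, filed2 only 1 to 1 are there at a start; the rules pass over those that are not, and their reading is None.
At some moment in a run one of board0, board1, board2, board3, board4 may be knocked a few centimetres aside while the robot is not near it.
It also fails if it takes over 210 s, if anything falls off the work surface, if the arm or the gripper's body presses on something with over 40 N, if the wrist force passes 120 N, or if a joint passes its speed limit or range.

### The arm

A 7-joint arm with a two-finger parallel gripper is mounted at the origin on the work surface. World frame = base frame: x ahead of the robot, y to its left, z up, the work surface at z = 0. Lengths are in mm, angles in rad, forces in N, time in s.
With the tool pointing down it reaches from about 400 to 850 mm from the base axis. Payload 4.4 kg.
Tool frame: the origin (TCP) lies between the finger pads, 19 mm behind the fingertips; this is the grasp point; z points along the fingers, y is the direction in which the jaws open and shut (so a half turn about z gives the same grasp; the last joint's range is limited). The gripper opens to 94 mm and grips with 3 to 60 N. Pads are 16 mm wide; open, the fingers measure 119 mm over their backs; the gripper's body (75 mm by 177 mm) begins 78 mm behind the grasp point.
Start: joints at [1.215, 0.628, 0.038, 1.517, -0.027, 0.996, -0.02], TCP at [185.772, -622.902, 224.278] pointing down, gripper open.
Joint ranges: [-3.06, 3.06], [-0.37, 2.12], [-1.25, 1.32], [0.18, 2.47], [-1.1, 4.24], [0.23, 1.98], [-2.94, 2.94]. Speed limits (rad/s): [2.57, 2.57, 3.14, 3.14, 3.14, 3.14, 3.14].

### API

Orientations are given as a 3x3 rotation matrix whose columns are the frame's x, y, z axes.
In Python, from cell import arm gives the robot as it stands.
- The arm moves only by the tool jog_arm, never from a script. Its argument "targets" is a list of rows, each an object with "twist": the turn, a rotation vector about the tool's x, y, z in degrees, a list of three; "translation": the shift along the tool's x, y, z in mm, a list of three; "claw": the opening, from 0 (shut) to 1 (fully open). In form: [{"twist": [wx, wy, wz], "translation": [tx, ty, tz], "claw": claw}, ...]. A call has 1 to 8 rows; each row shifts and turns the pose as measured when the row begins, along the tool's axes as they then stand; what a row does not reach is not made up. A row lasts 1/12 s, in which the tool goes at most 41.7 mm and 7.16 degrees, less where a joint would pass 70% of its speed; a pose out of reach is approached as far as the arm can. A call is refused whole if a number of a shift passes 41.7 or a number of a turn 7.16, either way. A call with a gripper value outside its range is refused whole. The fingers move at their own pace and stop on an object; "newtons" is the grip in N (left out, the last holds). Time passes only in rows, so rows that do not move let the fingers close. It gives the time, the measured TCP pose, the force and the opening at its end, in the units of the state.
- arm.read_state(): the state, without advancing time (a new reading comes with each control period).
- arm.camera(name): name is "scene" or "top" or "wrist"; returns a dict with "img" (480x640x3 uint8, red, green, blue), "mtx" (3x3 intrinsics, pixels), "camera_from_world" (4x4, takes a point from world to camera coordinates). Camera axes: x right, y down, z forward; pixel columns grow to the right and rows downward; lengths in mm; the calibration is good to about 2 mm. The wrist camera is an equidistant fisheye: a pixel r from the principal point sees the ray r / f radians off the axis. A picture is of the moment at which its call begins. There is no depth.
- arm.close_job(): hands the job in, once; it reports no verdict.
Trained networks look in a picture, given as the dict that the camera call returned (one of the last four; its "shot" number tells which), for a name from the list of things; names that differ only in an ending like _2 or _b are one class to them, and where a whole thing is asked for, a point or a joint stands for the part that bears it (a point fixed in the world has none). Each returns a list of dicts, best first, with "p" (0 to 1); they miss things now and then, are a little off and sometimes report something else, mostly with a low value. They report only what shows in the picture. A call takes as long as a camera call. They do not tell look-alikes from the thing itself.
- arm.spot_in(name, picture): "position" ([column, row] in pixels, amid what is visible of it).
- arm.silhouettes(name, picture): "mask" (480x640 bool, what is visible of it) and "position" ([column, row] in pixels, amid what is visible of it).
- arm.tip_of(name, picture): "position" ([column, row] in pixels: a listed point, or the origin of a listed thing).
The state is a dict: "t": time; "joints": joint angles; "qvel": joint speeds; "joint_torque": joint torques, N m; "tcp_pos": TCP position; "tcp_rot": TCP orientation; "contact_force": force on the tool from outside, world axes, zero at the start; "torque": the same for the moment, N m; "width": finger opening in mm.
Only numpy, scipy, OpenCV 4.12 (cv2) and the standard library are available. Lean on these libraries where they do the work, as an engineer would, in place of code of your own. Each camera call takes 0.05 s, during which the arm holds its last target.

## Working session

There is one attempt and no reset: what is moved stays moved. The work goes in short steps, Python scripts to look and compute and a tool call to move; the robot and the scene stay as the last step left them, time stands still between calls to the robot, and variables do not carry over. Pictures are saved under pics/ and viewed, and the job is handed in when it is done.

Besides the shell and the picture viewer there is one more tool, called after "Emit:" as name(argument=value, ...), one argument or row to a line, values as JSON. jog_arm: Moves the arm, as the interface text tells. Its arguments: {"type":"object","properties":{"targets":{"type":"array","items":{"type":"object","properties":{"twist":{"type":"array","items":{"type":"number"}},"translation":{"type":"array","items":{"type":"number"}},"claw":{"type":"number"}}}},"newtons":{"type":"number"}},"required":["targets"]}

```bash
ls; mkdir -p pics; python3 - <<'E'
from cell import arm
import cv2
s=arm.read_state(); print(s)
for n in ("scene","top","wrist"):
    c=arm.camera(n); cv2.imwrite(f"pics/{n}0.png",c["img"][:,:,::-1]); print(n,c["mtx"],c["camera_from_world"],c.get("shot"))
print(arm.read_state()["t"])
E
```

```text
pics
{'t': 0.0, 'joints': array([ 1.21522863,  0.62931119,  0.03841314,  1.51832569, -0.02700161,
        0.99630118, -0.01998664]), 'qvel': array([-0.00033054,  0.00015989,  0.00105646,  0.00138565, -0.00124478,
        0.00203031,  0.00042163]), 'joint_torque': array([ 3.87214159e-04, -5.49732149e+01,  1.14361424e+00, -1.86633825e+01,
       -5.21616556e-02,  2.35850096e-02,  1.59384003e-04]), 'tcp_pos': array([ 185.59490813, -622.30124796,  223.38973569]), 'tcp_rot': array([[ 9.58299775e-01,  2.85764351e-01, -5.25535005e-04],
       [ 2.85764834e-01, -9.58298175e-01,  1.75134805e-03],
       [-3.14639641e-06, -1.82849587e-03, -9.99998328e-01]]), 'contact_force': array([-0.39695995,  0.18519004,  0.1269578 ]), 'torque': array([-0.02656526,  0.0311688 ,  0.00984303]), 'width': 94.23832467355359}
scene [[534.88657944   0.         313.31799663]
 [  0.         534.88657944 241.89007117]
 [  0.           0.           1.        ]] [[-4.71001610e-01  8.82132131e-01  6.21791981e-04  3.13776561e+02]
 [ 6.54977409e-01  3.50187641e-01 -6.69606758e-01 -2.51236894e+02]
 [-5.90899380e-01 -3.1497
[... 222 characters left out ...]
        1.        ]] [[ 1.32487476e-02 -9.99823909e-01  1.32898731e-02 -9.06406217e+01]
 [-9.94517468e-01 -1.45548761e-02 -1.03552694e-01  5.39157881e+02]
 [ 1.03727892e-01 -1.18450675e-02 -9.94535177e-01  1.22142577e+03]
 [ 0.00000000e+00  0.00000000e+00  0.00000000e+00  1.00000000e+00]] 2
wrist [[371.64829954   0.         321.62126455]
 [  0.         371.64829954 242.60812046]
 [  0.           0.           1.        ]] [[ 2.85453952e-01 -9.58389621e-01 -2.31876472e-03 -6.48727851e+02]
 [-9.26773305e-01 -2.76651834e-01  2.54076769e-01 -2.50182251e+01]
 [-2.44146029e-01 -7.03782485e-02 -9.67181275e-01  3.90943430e+02]
 [ 0.00000000e+00  0.00000000e+00  0.00000000e+00  1.00000000e+00]] 3
0.15
```

View pics/scene0.png

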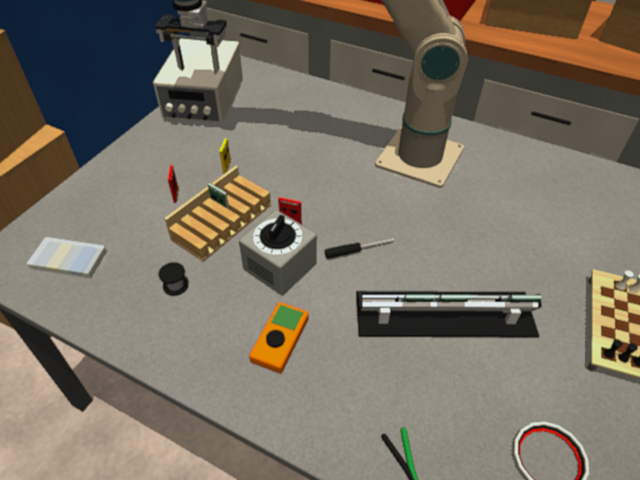

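View pics/top0.png

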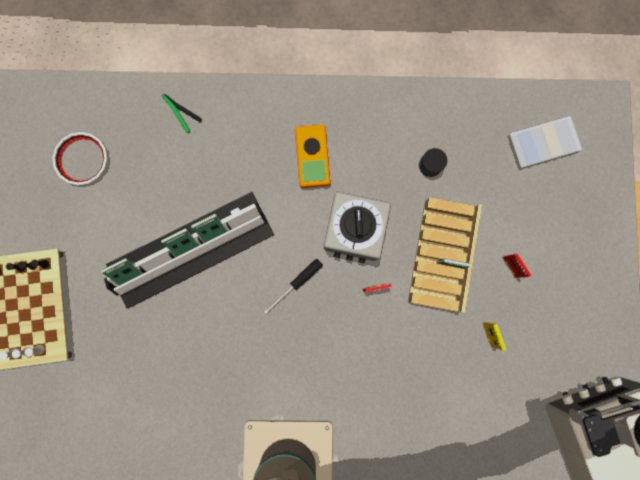

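View pics/wrist0.png

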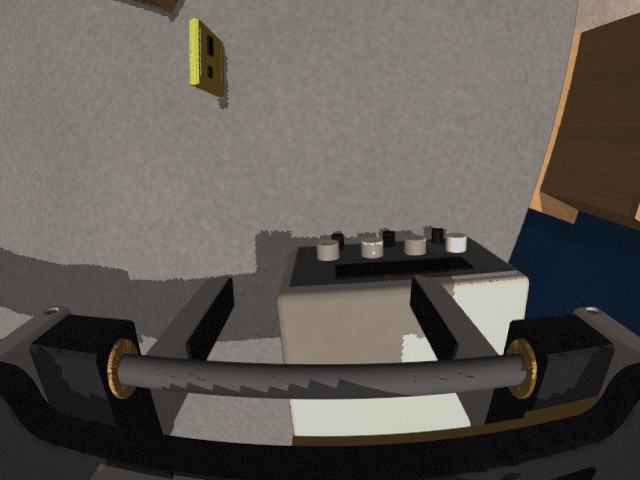

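```bash
python3 - <<'E'
import cv2,numpy as np
t=cv2.imread('pics/top0.png')
a=cv2.resize(t[185:315,95:285],(780,534),interpolation=cv2.INTER_CUBIC);cv2.imwrite('pics/c_stand.png',a)
a=cv2.resize(t[180:325,310:510],(800,580),interpolation=cv2.INTER_CUBIC);cv2.imwrite('pics/c_rack.png',a)
s=cv2.imread('pics/scene0.png')
a=cv2.resize(s[275:345,345:550],(800,273),interpolation=cv2.INTER_CUBIC)
b=cv2.resize(s[140:300,150:330],(600,533),interpolation=cv2.INTER_CUBIC)
cv2.imwrite('pics/c_s1.png',a);cv2.imwrite('pics/c_s2.png',b)
E
```

```text
(no output)
```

View pics/c_stand.png

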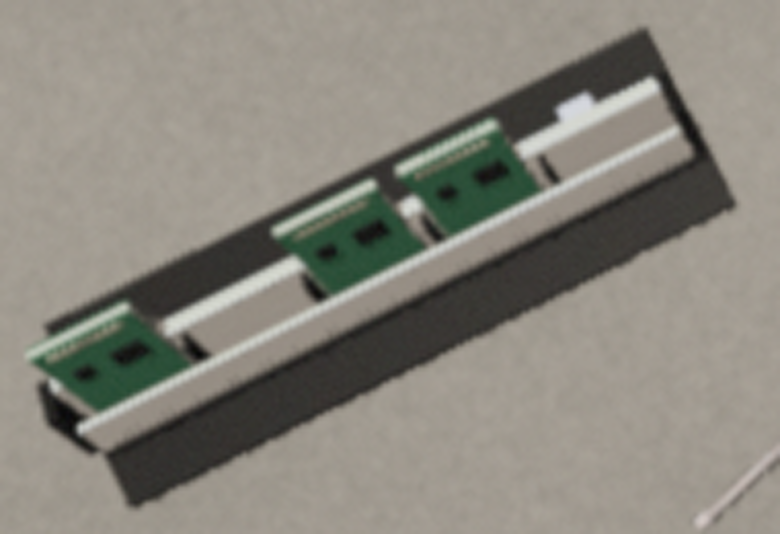

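View pics/c_rack.png

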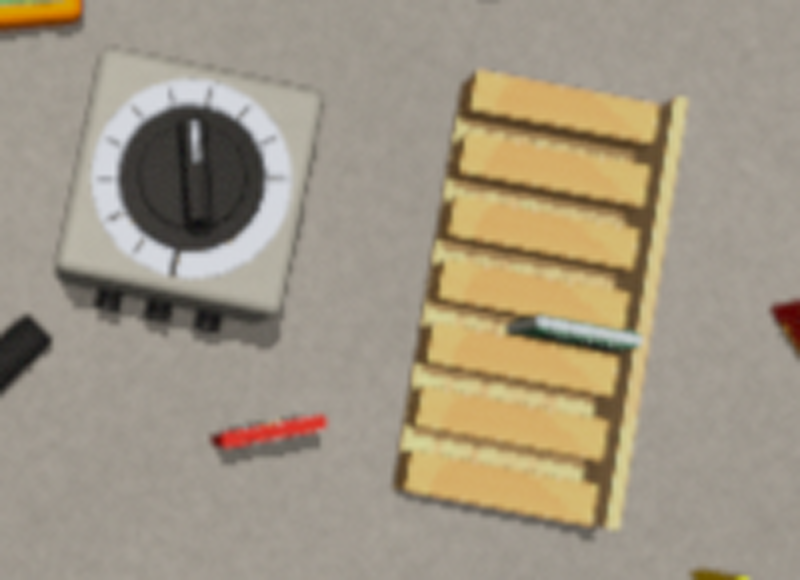

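View pics/c_s1.png

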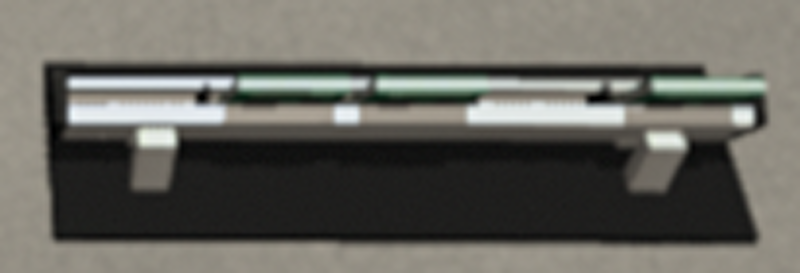

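View pics/c_s2.png

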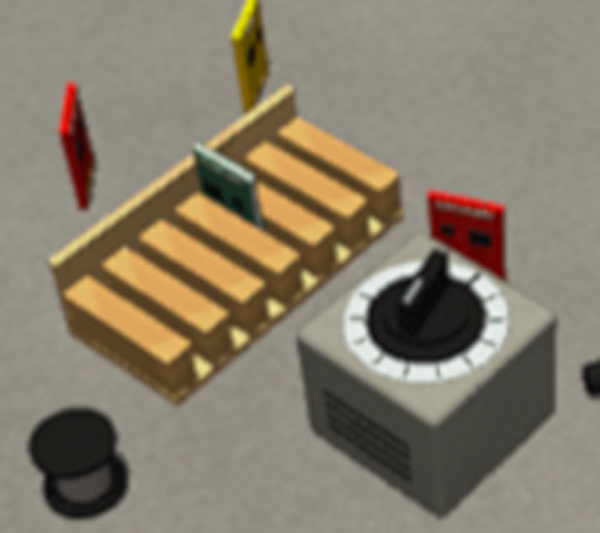

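```bash
cat > h.py <<'E'
from cell import arm
import numpy as np, cv2
from scipy.optimize import least_squares
def proj(c,P):
    P=np.atleast_2d(P); T=c["camera_from_world"]; q=P@T[:3,:3].T+T[:3,3]
    K=c["mtx"]
    if c.get("fish"):
        th=np.arctan2(np.hypot(q[:,0],q[:,1]),q[:,2]); ph=np.arctan2(q[:,1],q[:,0])
        return np.c_[K[0,2]+K[0,0]*th*np.cos(ph),K[1,2]+K[1,1]*th*np.sin(ph)]
    return np.c_[K[0,0]*q[:,0]/q[:,2]+K[0,2],K[1,1]*q[:,1]/q[:,2]+K[1,2]]
def unproj(c,uv,z):
    K=c["mtx"];T=c["camera_from_world"];R=T[:3,:3];o=-R.T@T[:3,3]
    x=(uv[0]-K[0,2])/K[0,0];y=(uv[1]-K[1,2])/K[1,1]
    if c.get("fish"):
        th=np.hypot(x,y);d=np.array([x/th*np.sin(th),y/th*np.sin(th),np.cos(th)]) if th>0 else np.array([0,0,1.])
    else: d=np.array([x,y,1.])
    w=R.T@d; return o+w*(z-o[2])/w[2]
def cam(n):
    c=arm.camera(n)
    if n=="wrist": c["fish"]=True
    return c
def rz(a): return np.array([[np.cos(a),-np.sin(a),0],[np.sin(a),np.cos(a),0],[0,0,1]])
def w(pose,P): return np.atleast_2d(P)@rz(pose[2]).T+np.array([pose[0],pose[1],0])
def fit(obs,x0):
    # obs: list (cam, P(local), uv)
    def f(x): return np.concatenate([ (proj(c,w(x,P))-np.array(uv)).ravel() for c,P,uv in obs])
    r=least_squares(f,x0,x_scale=[10,10,.1],loss="soft_l1"); return r.x,f(r.x).reshape(-1,2)
E
python3 - <<'E'
from h import *
t=cam("top");s=cam("scene")
C=lambda u,v:(310+u/4,180+v/4)
D=lambda u,v:(150+u*.3,140+v*.3)
ob=[(t,[126,-58,80],C(688,98)),(t,[-126,-58,80],C(620,528)),(t,[126,60,50],C(475,70)),(t,[-126,60,50],C(400,490)),
 (s,[126,-58,80],D(50,262)),(s,[-126,-58,80],D(293,87)),]
print(unproj(t,C(550,300),50))
x,r=fit(ob,[650,-250,0]);print("rack",x,r.round(1).tolist())
ob=[(t,[65,65,110],C(105,47)),(t,[65,-65,110],C(322,92)),(t,[-65,-65,110],C(280,315)),(t,[-65,65,110],C(58,272)),
 (s,[65,-65,110],D(300,338)),(s,[65,65,110],D(438,425)),(s,[-65,65,110],D(556,318))]
x,r=fit(ob,[650,-50,0]);print("variac",x,r.round(1).tolist())
E_=lambda u,v:(95+u*190/780,185+v*130/534)
F=lambda u,v:(345+u*205/800,275+v*70/273)
for p in [(645,28),(735,207),(130,505),(45,325)]: print(unproj(t,E_(*p),0).round(1))
for p in [(45,65),(55,240),(757,240),(705,66)]: print(unproj(s,F(*p),0).round(1))
for n in ["knob_grip","variac","rack","rack_end","stand","stand_trough","board0","filed1"]:
  for c in (t,s):
    print(n,[(np.round(d["position"],1).tolist(),round(d["p"],2)) for d in arm.tip_of(n,c)][:5])
print(arm.read_state()["t"])
E
```

```text
[ 494.91829705 -366.36335078   50.        ]
rack [ 4.97117980e+02 -3.59582068e+02 -1.76815979e-01] [[-0.6, -0.1], [-1.2, 0.6], [-0.3, -0.4], [0.2, -0.1], [-0.7, -0.8], [-1.4, -1.1]]
variac [ 5.55504823e+02 -1.49766255e+02 -1.79655246e-01] [[-2.1, -0.6], [0.4, -0.8], [0.4, 0.2], [-1.5, -0.3], [-2.5, -2.0], [-0.2, -0.4], [1.5, -2.8]]
[647.1 101.4   0. ]
[540.2  45.    0. ]
[360.5 393.2   0. ]
[464.6 448.5   0. ]
[536.7  45.1   0. ]
[644.3 101.4   0. ]
[459.5 447.3   0. ]
[351.5 393.1   0. ]
knob_grip [([215.7, 239.1], 0.73)]
knob_grip [([276.2, 226.1], 0.76)]
variac [([356.1, 229.8], 0.92), ([461.1, 257.2], 0.66)]
variac [([280.1, 269.1], 0.65)]
rack [([441.6, 254.2], 0.61)]
rack [([221.9, 222.3], 0.73)]
rack_end [([458.7, 257.4], 0.77), ([186.6, 254.9], 0.67)]
rack_end [([210.7, 214.1], 0.73)]
stand [([195.5, 253.0], 0.85)]
stand [([440.4, 311.6], 0.75)]
stand_trough [([187.3, 255.7], 0.9)]
stand_trough [([446.4, 300.6], 0.81)]
board0 [([187.8, 254.7], 0.63), ([217.4, 240.0], 0.59), ([135.0, 280.3], 0.56), ([191.7, 251.7], 0.38)]
board0 [([510.9, 302.2], 0.72), ([415.5, 303.7], 0.67), ([444.5, 301.0], 0.55)]
filed1 [([486.3, 333.8], 0.91), ([509.4, 267.3], 0.86), ([451.5, 264.3], 0.76), ([375.1, 285.8], 0.5)]
filed1 [([226.2, 166.6], 0.71), ([288.6, 223.9], 0.68), ([222.5, 212.7], 0.59), ([176.3, 197.0], 0.55)]
1.05
```

Emit:
jog_arm(
  targets=[
    {"translation":[0,0,-35],"twist":[0,0,6.8],"claw":1},
    {"translation":[0,0,-35],"twist":[0,0,6.8],"claw":1},
    {"translation":[0,0,-30],"twist":[0,0,0],"claw":1},
    {"translation":[23,-27,0],"twist":[0,0,0],"claw":1},
    {"translation":[23,-27,0],"twist":[0,0,0],"claw":1},
    {"translation":[23,-27,0],"twist":[0,0,0],"claw":1},
    {"translation":[23,-27,0],"twist":[0,0,0],"claw":1},
    {"translation":[23,-27,0],"twist":[0,0,0],"claw":1},
  ],
)

```text
t: 1.72
tcp_pos: [290.6, -486.7, 327.8]
tcp_rot: [[1.0, 0.022, -0.004], [0.022, -1.0, -0.005], [-0.004, 0.005, -1.0]]
contact_force: [0.5, -0.7, 0.2]
width: 94.4
```

Emit:
jog_arm(
  targets=[
    {"translation":[23,-27,0],"twist":[0,0,0],"claw":1},
    {"translation":[23,-27,0],"twist":[0,0,0],"claw":1},
    {"translation":[23,-27,0],"twist":[0,0,0],"claw":1},
    {"translation":[23,-27,0],"twist":[0,0,0],"claw":1},
    {"translation":[23,-27,0],"twist":[0,0,0],"claw":1},
    {"translation":[23,-27,0],"twist":[0,0,0],"claw":1},
    {"translation":[23,-27,0],"twist":[0,0,0],"claw":1},
    {"translation":[23,-27,0],"twist":[0,0,0],"claw":1},
  ],
)

```text
t: 2.38
tcp_pos: [476.7, -254.7, 328.5]
tcp_rot: [[1.0, 0.02, 0.0], [0.02, -1.0, -0.008], [-0.0, 0.008, -1.0]]
contact_force: [0.5, -0.7, 0.5]
width: 93.9
```

Emit:
jog_arm(
  targets=[
    {"translation":[20,-27,0],"twist":[0,0,0],"claw":1},
    {"translation":[20,-27,0],"twist":[0,0,0],"claw":1},
    {"translation":[20,-27,0],"twist":[0,0,0],"claw":1},
    {"translation":[15,-20,0],"twist":[0,0,0],"claw":1},
    {"translation":[0,0,0],"twist":[0,0,0],"claw":1},
  ],
)

```text
t: 2.8
tcp_pos: [557.2, -137.2, 328.3]
tcp_rot: [[0.999, 0.032, 0.005], [0.032, -0.999, -0.003], [0.005, 0.003, -1.0]]
contact_force: [-0.4, 0.0, -0.2]
width: 94.0
```

```bash
python3 - <<'E'
from h import *
c=cam("wrist");cv2.imwrite("pics/w1.png",c["img"][:,:,::-1])
t=cam("top");s=cam("scene")
T=c["camera_from_world"];print(-T[:3,:3].T@T[:3,3],arm.read_state()["tcp_pos"],arm.read_state()["joints"])
V=[555.5,-149.8,-.1797]
print("proj",proj(c,w(V,[[0,0,110],[65,65,110],[65,-65,110],[-65,-65,110],[-65,65,110]])).round(1).tolist())
for cc in (c,s): print([(np.round(d["position"],1).tolist(),round(d["p"],2)) for d in arm.tip_of("knob_grip",cc)])
for z in (110,120,130,140,150): print(z,unproj(s,(276.2,226.1),z).round(1))
E
```

```text
[ 631.23806206 -133.94467029  488.17714566] [ 553.73041378 -144.31184982  328.4240555 ] [ 0.21178539  0.41314673 -0.01547912  1.59785364  0.01486364  1.12709068
 -1.35550439]
proj [[333.6, 222.7], [284.6, 148.1], [408.4, 175.9], [378.1, 291.6], [261.7, 268.2]]
[([334.4, 230.6], 0.88)]
[([209.6, 216.0], 0.33)]
110 [ 531.  -169.6  110. ]
120 [ 538.9 -164.2  120. ]
130 [ 546.9 -158.9  130. ]
140 [ 554.9 -153.5  140. ]
150 [ 562.9 -148.2  150. ]
```

View pics/w1.png

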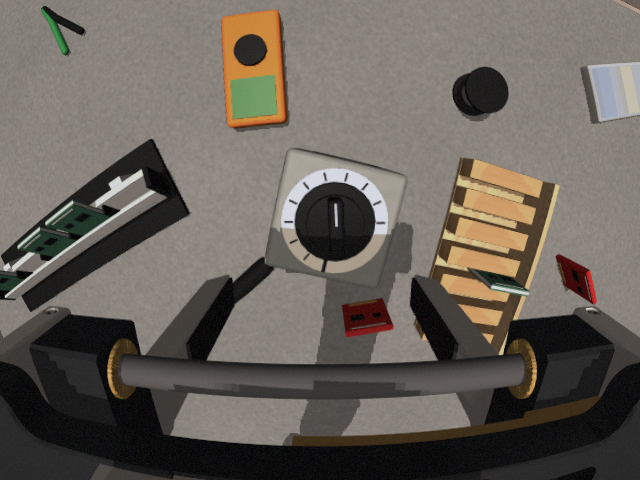

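```bash
python3 - <<'E'
from h import *
c=cam("wrist");t=cam("top")
im=c["img"];cv2.imwrite("pics/w1z.png",cv2.resize(im[140:300,255:415,::-1],(800,800//1)[:2] if 0 else (600,600),interpolation=cv2.INTER_CUBIC))
# dial white pixels
for n,cc,box in (("w",c,(260,140,420,300)),("t",t,(320,190,395,265))):
    x0,y0,x1,y1=box;I=cc["img"][y0:y1,x0:x1].astype(int)
    m=(I.max(2)<75).astype(np.uint8)
    nn,l,st,ce=cv2.connectedComponentsWithStats(m)
    for k in range(1,nn):
        if st[k,4]>150: print(n,st[k],ce[k]+[x0,y0])
    tcp=arm.read_state()["tcp_pos"]
    for k in range(1,nn):
        if st[k,4]>150:
            pts=np.argwhere(l==k)[:,::-1].astype(np.float32)
            h=cv2.convexHull(pts);(cx,cy),ax,an=cv2.fitEllipse(h);print(cx+x0,cy+y0,ax)
            for z in (115,125): print(z,unproj(cc,(cx+x0,cy+y0),z))
E
```

```text
w [  26   37   80   91 4912] [325.11034202 216.87113192]
w [150 136  10  24 206] [415.13592233 288.23300971]
324.2484588623047 220.50112915039062 (78.43319702148438, 90.28668212890625)
115 [ 553.83817489 -149.50669349  115.        ]
125 [ 555.81579939 -149.32021397  125.        ]
415.2932891845703 289.8247833251953 (11.000248908996582, 30.962299346923828)
115 [ 478.40844794 -252.03425647  115.        ]
125 [ 482.4069526  -249.10090345  125.        ]
```

View pics/w1z.png

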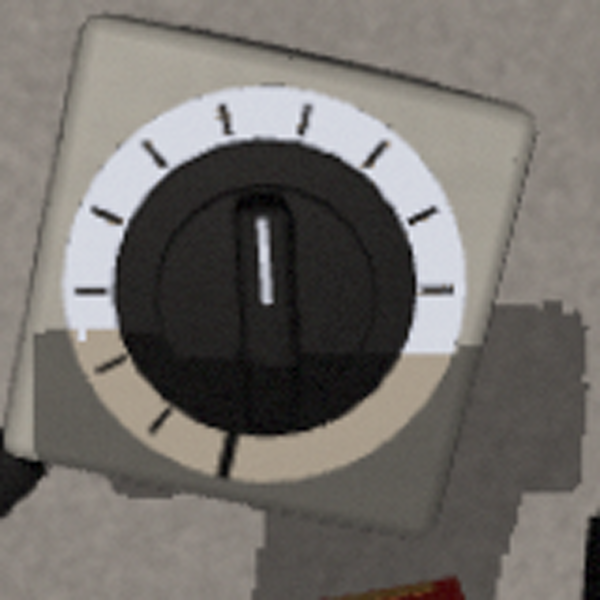

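```bash
python3 - <<'E'
from h import *
c=cam("wrist");s=cam("scene");cv2.imwrite("pics/s2.png",cv2.resize(s["img"][190:300,230:330,::-1],(600,660)[:2] if 0 else (545,600),interpolation=cv2.INTER_CUBIC))
st=arm.read_state();print(st["tcp_pos"],st["joints"],st["tcp_rot"].round(3))
Z=lambda u,v:(255+u/3.75,140+v/3.75)
V=[(85,15),(530,110),(430,530),(8,455)]
L=[[65,65,110],[65,-65,110],[-65,-65,110],[-65,65,110]]
x,r=fit([(c,l,Z(*v)) for l,v in zip(L,V)],[555,-150,-.18]);print(x,r.round(1))
print("disc",[unproj(c,Z(265,287),z).round(1) for z in (112,120,126)])
print("dial",[unproj(c,Z(265,284),z).round(1) for z in (110,112)])
a=unproj(c,Z(262,218),147);b=unproj(c,Z(268,302),147);print(a,b,np.degrees(np.arctan2((a-b)[1],(a-b)[0])))
print("tick",unproj(c,Z(226,465),111))
print([(np.round(d["position"],1).tolist(),round(d["p"],2)) for d in arm.tip_of("knob_grip",c)])
E
```

```text
[ 553.54661904 -145.11932856  328.71404872] [ 0.21352375  0.41263686 -0.01547795  1.59785456  0.01434952  1.12699652
 -1.35585082] [[ 1.     0.022  0.003]
 [ 0.022 -1.    -0.007]
 [ 0.003  0.008 -1.   ]]
[ 5.57706830e+02 -1.50838844e+02 -1.91443475e-01] [[-1.2 -2.5]
 [ 4.4 -0.4]
 [ 1.3  4.3]
 [-3.2  0.7]]
disc [array([ 557.6, -150.7,  112. ]), array([ 559.1, -150.6,  120. ]), array([ 560.2, -150.4,  126. ])]
dial [array([ 558.1, -150.8,  110. ]), array([ 558.5, -150.7,  112. ])]
[ 581.46394878 -148.83931614  147.        ] [ 560.34269037 -150.80867966  147.        ] 5.326904169164196
tick [ 505.85315722 -140.86871111  111.        ]
[([327.0, 223.2], 0.95), ([75.7, 242.8], 0.44)]
```

View pics/s2.png

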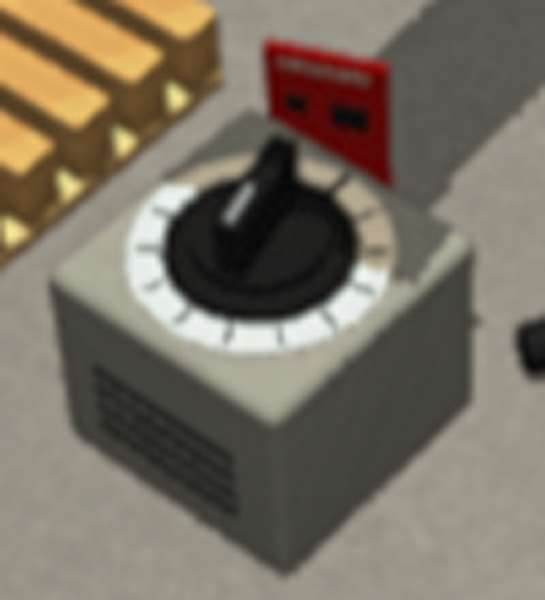

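```bash
python3 - <<'E'
from h import *
c=cam("wrist");s=cam("scene")
Z=lambda u,v:(255+u/3.75,140+v/3.75)
S=lambda u,v:(230+u/5.45,190+v/5.45)
for a,b in (((268,302),(255,182)),((262,218),(228,224))):
    f=lambda p:np.r_[proj(c,p)[0]-Z(*a),proj(s,p)[0]-S(*b)]
    r=least_squares(f,[558,-150,140]);print(r.x,r.fun)
E
```

```text
[ 562.42398522 -149.3366838   156.75817423] [-0.3570141   0.29557245 -1.08877992  0.25826603]
[ 582.60427542 -147.75039689  152.48562554] [-0.04952526  0.03849944 -0.1473108   0.02780829]
```

Emit:
jog_arm(
  targets=[
    {"translation":[5,5.6,20],"twist":[0,0,-4],"claw":0.5},
    {"translation":[0,0,30],"twist":[0,0,0],"claw":0.5},
    {"translation":[0,0,30],"twist":[0,0,0],"claw":0.5},
    {"translation":[0,0,25],"twist":[0,0,0],"claw":0.5},
    {"translation":[0,0,0],"twist":[0,0,0],"claw":0.5},
    {"translation":[0,0,0],"twist":[0,0,0],"claw":0.5},
  ],
)

```text
t: 3.9
tcp_pos: [561.9, -152.5, 223.1]
tcp_rot: [[0.995, 0.094, 0.01], [0.095, -0.995, -0.009], [0.009, 0.01, -1.0]]
contact_force: [0.9, 0.4, 1.6]
width: 57.0
```

```bash
python3 - <<'E'
from h import *
c=cam("wrist");cv2.imwrite("pics/w2.png",c["img"][:,:,::-1])
st=arm.read_state();print(st["tcp_pos"],st["tcp_rot"].round(3),st["contact_force"],st["joints"])
R=st["tcp_rot"];p=st["tcp_pos"]
print(proj(c,[558.5,-150.7,154]),proj(c,p+R[:,2]*60), [(np.round(d["position"],1).tolist(),round(d["p"],2)) for d in arm.tip_of("knob_grip",c)])
E
```

```text
[ 561.71852356 -152.41337905  223.15695212] [[ 0.995  0.095  0.01 ]
 [ 0.095 -0.995 -0.009]
 [ 0.009  0.01  -1.   ]] [-0.54961727 -0.22727183 -0.29392905] [ 0.2341507   0.52429393 -0.03254544  1.72549072  0.0294367   0.88070103
 -1.28861711]
[[318.09220129 270.40423566]] [[322.21322248 269.58641752]] [([319.1, 266.9], 0.79), ([185.7, 328.4], 0.16)]
```

View pics/w2.png

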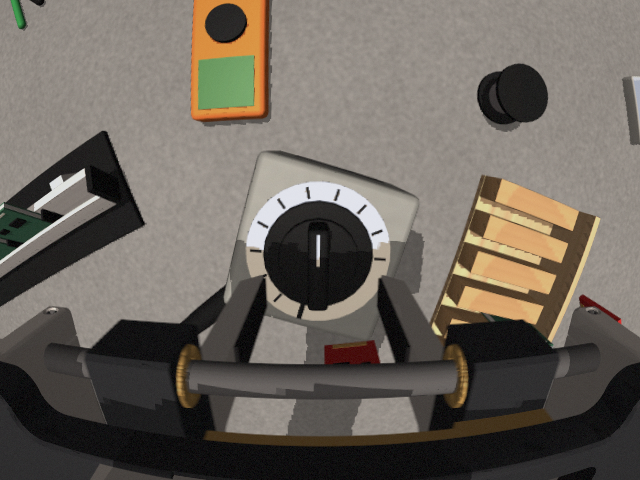

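Emit:
jog_arm(
  targets=[
    {"translation":[-3.5,-2,20],"twist":[0,0,0],"claw":0.45},
    {"translation":[0,0,20],"twist":[0,0,0],"claw":0.45},
    {"translation":[0,0,20],"twist":[0,0,0],"claw":0.45},
    {"translation":[0,0,8],"twist":[0,0,0],"claw":0.45},
    {"translation":[0,0,5],"twist":[0,0,0],"claw":0.45},
    {"translation":[0,0,0],"twist":[0,0,0],"claw":0.45},
  ],
)

```text
t: 4.5
tcp_pos: [568.7, -153.4, 160.2]
tcp_rot: [[0.995, 0.094, 0.033], [0.095, -0.995, -0.014], [0.032, 0.017, -0.999]]
contact_force: [0.2, 0.6, -0.6]
width: 42.4
```

Emit:
jog_arm(
  targets=[
    {"translation":[-9,-3,0],"twist":[1,-1.9,0],"claw":0.45},
    {"translation":[0,0,0],"twist":[0,0,0],"claw":0.45},
    {"translation":[0,0,0],"twist":[0,0,0],"claw":0.45},
  ],
)

```text
t: 4.75
tcp_pos: [562.0, -151.7, 163.6]
tcp_rot: [[0.996, 0.095, 0.004], [0.095, -0.996, -0.001], [0.004, 0.001, -1.0]]
contact_force: [0.0, 0.1, 0.5]
width: 42.7
```

```bash
python3 - <<'E'
from h import *
c=cam("wrist");cv2.imwrite("pics/w3.png",c["img"][:,:,::-1])
st=arm.read_state();print(st["tcp_pos"],st["tcp_rot"].round(3),st["contact_force"],st["joints"])
E
```

```text
[ 562.13832333 -151.77888556  163.71751893] [[ 0.996  0.095  0.005]
 [ 0.095 -0.996 -0.001]
 [ 0.005  0.001 -1.   ]] [ 1.5305416  -0.68168485  0.09889435] [ 0.23912525  0.60116173 -0.03650425  1.77836605  0.02994305  0.75774555
 -1.2886992 ]
```

View pics/w3.png

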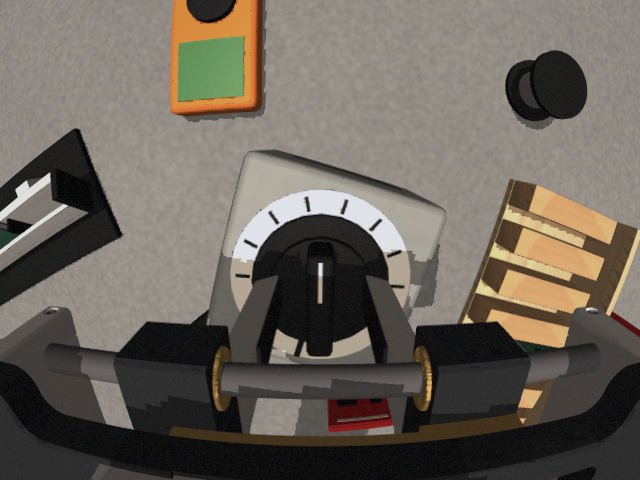

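Emit:
jog_arm(
  targets=[
    {"translation":[-3.5,-1,8],"twist":[0,0,0],"claw":0.45},
    {"translation":[0,0,7],"twist":[0,0,0],"claw":0.45},
    {"translation":[0,0,0],"twist":[0,0,0],"claw":0.45},
    {"translation":[0,0,0],"twist":[0,0,0],"claw":0},
    {"translation":[0,0,0],"twist":[0,0,0],"claw":0},
    {"translation":[0,0,0],"twist":[0,0,0],"claw":0},
    {"translation":[0,0,0],"twist":[0,0,0],"claw":0},
  ],
  newtons=20,
)

```text
t: 5.38
tcp_pos: [559.2, -151.1, 148.3]
tcp_rot: [[0.995, 0.095, 0.008], [0.095, -0.995, -0.002], [0.008, 0.003, -1.0]]
contact_force: [0.1, 1.5, -0.5]
width: 18.8
```

Emit:
jog_arm(
  targets=[
    {"translation":[0,0,0],"twist":[0,0,0],"claw":0},
    {"translation":[0,0,0],"twist":[0,0,0],"claw":0},
    {"translation":[0,0,0],"twist":[0,0,0],"claw":0},
    {"translation":[0,0,0],"twist":[0,0,-4],"claw":0},
    {"translation":[0,0,0],"twist":[0,0,-5],"claw":0},
    {"translation":[0,0,0],"twist":[0,0,-5],"claw":0},
  ],
  newtons=20,
)

```text
t: 5.88
tcp_pos: [559.1, -150.1, 148.4]
tcp_rot: [[0.94, 0.34, 0.008], [0.34, -0.94, -0.001], [0.007, 0.004, -1.0]]
contact_force: [-0.4, -0.1, -0.2]
width: 13.7
```

Emit:
jog_arm(
  targets=[
    {"translation":[0,0,0],"twist":[0,0,-6.5],"claw":0},
    {"translation":[0,0,0],"twist":[0,0,-6.5],"claw":0},
    {"translation":[0,0,0],"twist":[0,0,-6.5],"claw":0},
    {"translation":[0,0,0],"twist":[0,0,-6.5],"claw":0},
    {"translation":[0,0,0],"twist":[0,0,-6.5],"claw":0},
    {"translation":[0,0,0],"twist":[0,0,-6.5],"claw":0},
    {"translation":[0,0,0],"twist":[0,0,-6.5],"claw":0},
    {"translation":[0,0,0],"twist":[0,0,-6.5],"claw":0},
  ],
)

```text
t: 6.55
tcp_pos: [556.8, -147.8, 148.4]
tcp_rot: [[0.269, 0.963, 0.003], [0.963, -0.269, 0.002], [0.002, 0.002, -1.0]]
contact_force: [-1.4, 1.0, -0.8]
width: 13.7
```

Emit:
jog_arm(
  targets=[
    {"translation":[0,0,0],"twist":[0,0,-6.5],"claw":0},
    {"translation":[0,0,0],"twist":[0,0,-6.5],"claw":0},
    {"translation":[0,0,0],"twist":[0,0,-6.5],"claw":0},
    {"translation":[0,0,0],"twist":[0,0,-6.5],"claw":0},
    {"translation":[0,0,0],"twist":[0,0,-6.5],"claw":0},
    {"translation":[0,0,0],"twist":[0,0,-6.5],"claw":0},
    {"translation":[0,0,0],"twist":[0,0,-6.5],"claw":0},
    {"translation":[0,0,0],"twist":[0,0,-6.5],"claw":0},
  ],
)

```text
t: 7.22
tcp_pos: [553.8, -148.4, 148.4]
tcp_rot: [[-0.626, 0.78, -0.003], [0.78, 0.626, 0.002], [0.003, -0.001, -1.0]]
contact_force: [-1.3, 0.1, -0.4]
width: 13.5
```

Emit:
jog_arm(
  targets=[
    {"translation":[0,0,0],"twist":[0,0,-6.5],"claw":0},
    {"translation":[0,0,0],"twist":[0,0,-6.5],"claw":0},
    {"translation":[0,0,0],"twist":[0,0,-6.5],"claw":0},
    {"translation":[0,0,0],"twist":[0,0,-6.5],"claw":0},
    {"translation":[0,0,0],"twist":[0,0,-5],"claw":0},
  ],
)

```text
t: 7.63
tcp_pos: [552.6, -150.0, 148.4]
tcp_rot: [[-0.946, 0.323, -0.005], [0.323, 0.946, 0.001], [0.005, -0.001, -1.0]]
contact_force: [-0.6, 0.5, -0.5]
width: 13.5
```

```bash
python3 - <<'E'
from h import *
st=arm.read_state();R=st["tcp_rot"];print(st["tcp_pos"],np.degrees(np.arctan2(R[1,0],R[0,0])),st["contact_force"],st["torque"],st["joints"])
E
```

```text
[ 552.60442268 -149.99112562  148.39906494] 161.16525161546824 [-0.6257939   0.49098248 -0.46078203] [ 0.21598252 -0.05436081 -0.11879139] [ 0.70249667  0.73524457 -0.79646212  1.795057    0.65590584  0.90304254
  0.84859529]
```

Emit:
jog_arm(
  targets=[
    {"translation":[0,0,0],"twist":[0,0,-4],"claw":0},
    {"translation":[0,0,0],"twist":[0,0,-4],"claw":0},
    {"translation":[0,0,0],"twist":[0,0,-3],"claw":0},
    {"translation":[0,0,0],"twist":[0,0,-3],"claw":0},
  ],
)

```text
t: 7.97
tcp_pos: [552.8, -150.6, 148.4]
tcp_rot: [[-0.997, 0.076, -0.004], [0.076, 0.997, 0.002], [0.004, 0.002, -1.0]]
contact_force: [2.3, 0.2, -1.3]
width: 15.2
```

```bash
python3 - <<'E'
from h import *
st=arm.read_state();R=st["tcp_rot"];print(st["tcp_pos"],np.degrees(np.arctan2(R[1,0],R[0,0])),st["contact_force"],st["torque"],st["joints"])
E
```

```text
[ 552.82616865 -150.6210529   148.44067688] 175.65019358018054 [ 2.25412436  0.15417437 -1.25880104] [ 0.19845391 -0.64918338 -0.51449349] [ 0.73792807  0.75888901 -0.86209873  1.79305265  0.70401779  0.93398626
  1.06022489]
```

Emit:
jog_arm(
  targets=[
    {"translation":[0,0,0],"twist":[0,0,-2],"claw":0},
    {"translation":[0,0,0],"twist":[0,0,0],"claw":0},
    {"translation":[0,0,0],"twist":[0,0,0],"claw":0.45},
    {"translation":[0,0,0],"twist":[0,0,0],"claw":0.45},
    {"translation":[0,0,0],"twist":[0,0,0],"claw":0.45},
    {"translation":[0,0,0],"twist":[0,0,0],"claw":0.45},
    {"translation":[0,0,-35],"twist":[0,0,0],"claw":0.45},
    {"translation":[0,0,-35],"twist":[0,0,0],"claw":0.45},
  ],
)

```text
t: 8.63
tcp_pos: [548.8, -152.3, 213.5]
tcp_rot: [[-0.999, 0.044, -0.017], [0.044, 0.999, 0.005], [0.017, 0.004, -1.0]]
contact_force: [0.2, -0.1, 0.5]
width: 42.5
```

Emit:
jog_arm(
  targets=[
    {"translation":[0,0,-35],"twist":[0,0,6],"claw":0.5},
    {"translation":[0,0,-35],"twist":[0,0,7],"claw":0.5},
    {"translation":[0,0,-20],"twist":[0,0,7],"claw":0.5},
    {"translation":[0,0,0],"twist":[0,0,7],"claw":0.5},
    {"translation":[0,0,0],"twist":[0,0,7],"claw":0.5},
    {"translation":[0,0,0],"twist":[0,0,0],"claw":0.5},
  ],
)

```text
t: 9.13
tcp_pos: [553.1, -151.8, 315.9]
tcp_rot: [[-0.793, 0.61, -0.006], [0.61, 0.793, 0.002], [0.006, -0.002, -1.0]]
contact_force: [-0.5, -0.5, 0.4]
width: 47.1
```

```bash
python3 - <<'E'
from h import *
c=cam("wrist");cv2.imwrite("pics/w4.png",c["img"][:,:,::-1]);t=cam("top");cv2.imwrite("pics/t4.png",t["img"][:,:,::-1])
st=arm.read_state();print(st["tcp_pos"],st["tcp_rot"].round(3))
print(proj(c,[558,-150.8,154]))
E
```

```text
[ 552.5975408  -151.73446267  314.90475762] [[-0.797  0.604 -0.007]
 [ 0.604  0.797  0.003]
 [ 0.008 -0.002 -1.   ]]
[[324.81885342 234.89362216]]
```

View pics/w4.png

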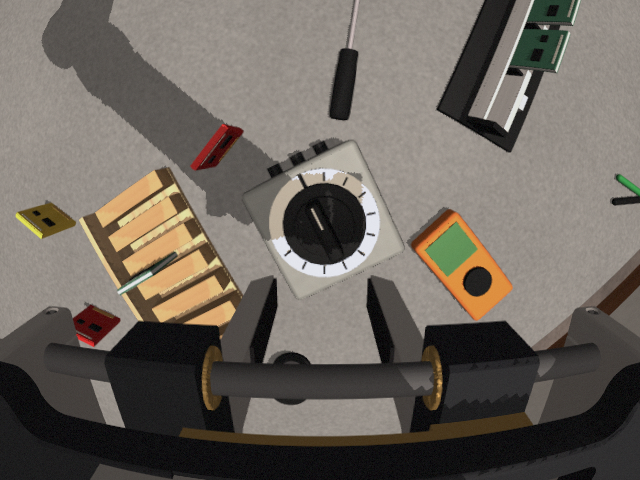

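View pics/t4.png

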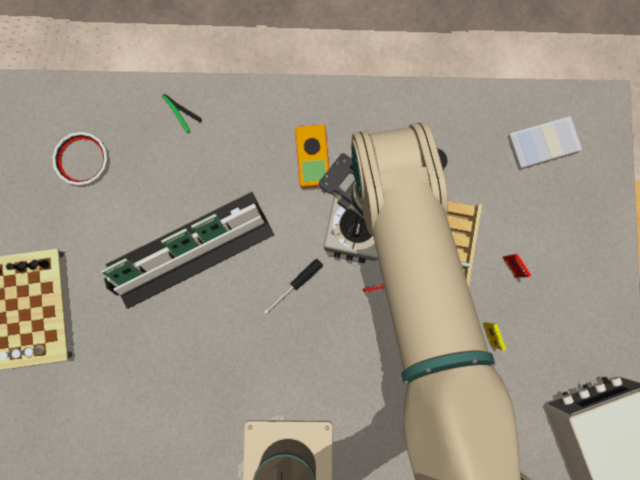

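```bash
python3 - <<'E'
import cv2
a=cv2.imread("pics/w4.png")[140:300,240:410];cv2.imwrite("pics/w4z.png",cv2.resize(a,(638,600),interpolation=cv2.INTER_CUBIC))
E
```

```text
(no output)
```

View pics/w4z.png

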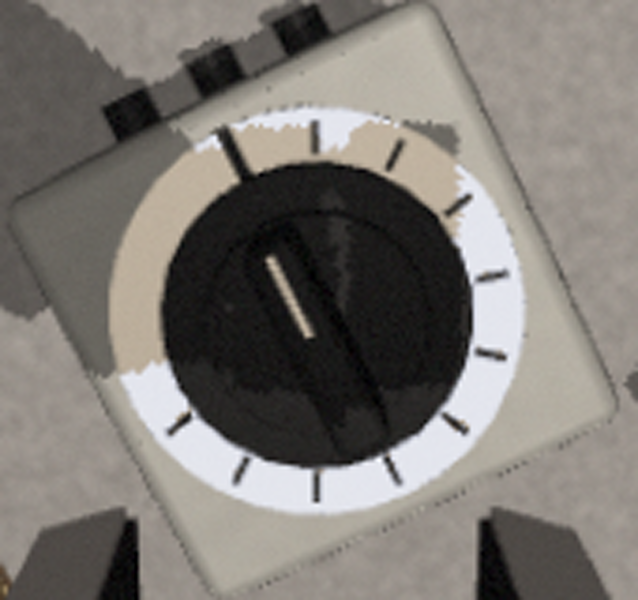

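Emit:
jog_arm(
  targets=[
    {"translation":[0,0,0],"twist":[0,0,6.8],"claw":0.5},
    {"translation":[0,0,0],"twist":[0,0,6.8],"claw":0.5},
    {"translation":[0,0,-10],"twist":[0,0,6.8],"claw":0.5},
    {"translation":[0,0,-10],"twist":[0,0,6.5],"claw":0.5},
    {"translation":[35,13,0],"twist":[0,0,0],"claw":0.5},
    {"translation":[35,13,0],"twist":[0,0,0],"claw":0.5},
    {"translation":[35,13,0],"twist":[0,0,0],"claw":0.5},
    {"translation":[35,13,0],"twist":[0,0,0],"claw":0.5},
  ],
)

```text
t: 9.9
tcp_pos: [536.5, -10.8, 328.0]
tcp_rot: [[-0.423, 0.906, -0.022], [0.906, 0.423, 0.002], [0.011, -0.019, -1.0]]
contact_force: [0.1, 0.4, 1.0]
width: 46.8
```

Emit:
jog_arm(
  targets=[
    {"translation":[35,13,0],"twist":[0,0,0],"claw":0.5},
    {"translation":[35,13,0],"twist":[0,0,0],"claw":0.5},
    {"translation":[35,13,0],"twist":[0,0,0],"claw":0.5},
    {"translation":[35,13,0],"twist":[0,0,0],"claw":0.5},
    {"translation":[20,8,0],"twist":[0,0,0],"claw":0.5},
    {"translation":[0,0,0],"twist":[0,0,0],"claw":0.5},
    {"translation":[0,0,0],"twist":[0,0,0],"claw":0.5},
  ],
)

```text
t: 10.48
tcp_pos: [514.9, 175.8, 323.8]
tcp_rot: [[-0.456, 0.889, -0.033], [0.89, 0.456, 0.004], [0.019, -0.027, -0.999]]
contact_force: [-0.2, -0.3, 0.8]
width: 47.0
```

```bash
python3 - <<'E'
from h import *
c=cam("wrist");cv2.imwrite("pics/w5.png",c["img"][:,:,::-1])
st=arm.read_state();print(st["tcp_pos"],st["tcp_rot"].round(3),st["joints"].round(2))
import pickle;pickle.dump({k:c[k] for k in("mtx","camera_from_world","fish")},open("w5.pkl","wb"))
t=cam("top");s=cam("scene")
for n,x in(("top",t),("scene",s)):pickle.dump({k:x[k] for k in("mtx","camera_from_world")},open(n+".pkl","wb"))
E
```

```text
[514.8212291  175.68071428 323.84866107] [[-0.455  0.89  -0.033]
 [ 0.89   0.456  0.005]
 [ 0.019 -0.027 -0.999]] [ 0.13  0.48 -0.76  1.63  0.32  1.2  -0.23]
```

View pics/w5.png

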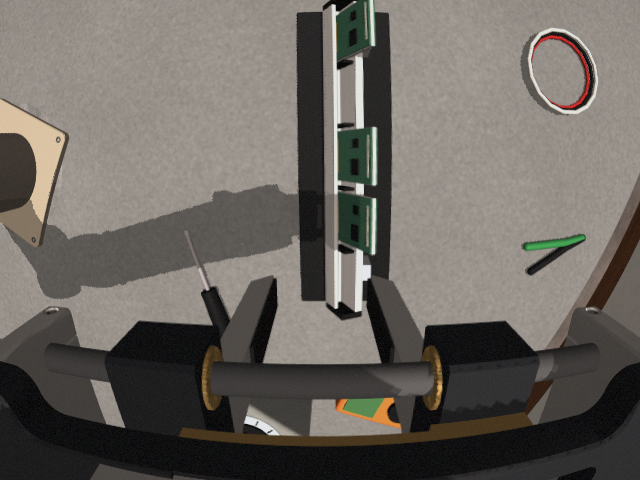

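```bash
python3 - <<'E'
import cv2
i=cv2.imread("pics/w5.png")
cv2.imwrite("pics/w5a.png",cv2.resize(i[110:260,290:400],(440*1,600),interpolation=cv2.INTER_CUBIC))
cv2.imwrite("pics/w5b.png",cv2.resize(i[0:150,290:400],(440,600),interpolation=cv2.INTER_CUBIC))
E
```

```text
(no output)
```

View pics/w5a.png

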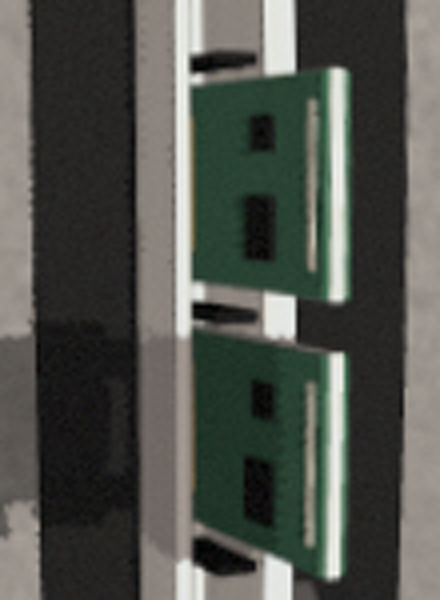

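View pics/w5b.png

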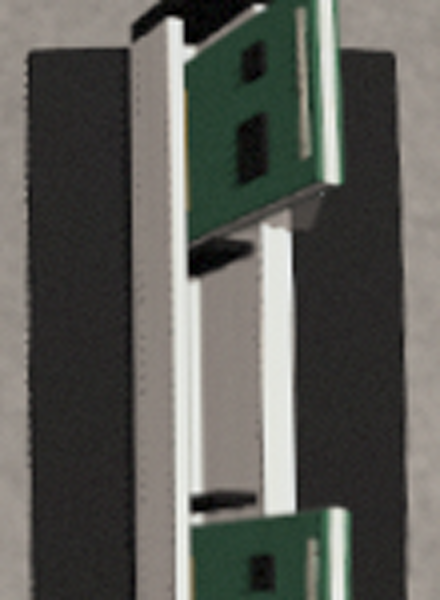

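```bash
python3 - <<'E'
from h import *
import pickle
c=pickle.load(open("w5.pkl","rb"))
R=rz(np.radians(27.7))
for n,p in dict(m1=(372.5,127),m2=(372.5,184.5),n1=(372.5,197.5),n2=(371.3,254.5),t2=(371.3,46.3),t1=(368.3,0)).items():
    q=unproj(c,p,109);print(n,q.round(1),(R.T@(q-[503,247,0])).round(1))
# base corners
for p in [(27/4+290,50/4),(397/4+290,50/4)]: print(unproj(c,p,0).round(1))
for p in [(300,298),(388,13),(297.5,12.5)]: q=unproj(c,p,0);print(q.round(1),(R.T@(q-[503,247,0])).round(1))
# lip top front edge
for p in [(290+172/4,110+0),(290+150/4+5,110+560/4),(334,305)]:
    q=unproj(c,p,48);print('lip',q.round(1),(R.T@(q-[503,247,0])).round(1))
E
```

```text
m1 [511.2 284.8 109. ] [ 24.8  29.6 109. ]
m2 [538.4 233.1 109. ] [ 24.9 -28.8 109. ]
n1 [544.7 221.4 109. ] [ 25.  -42.1 109. ]
n2 [572.6 168.1 109. ] [  24.9 -102.2  109. ]
t2 [471.8 360.  109. ] [ 24.9 114.5 109. ]
t1 [445.7 406.4 109. ] [ 23.3 167.8 109. ]
[358.  393.7  -0. ]
[466.2 451.2  -0. ]
[539.5  45.    0. ] [ -61.6 -195.8    0. ]
[465.1 449.7   0. ] [ 60.7 197.1   0. ]
[358.9 394.1   0. ] [-59.2 197.2   0. ]
lip [465.3 288.1  48. ] [-14.3  54.   48. ]
lip [541.6 139.3  48. ] [ -15.9 -113.3   48. ]
lip [577.  76.  48.] [ -14.  -185.8   48. ]
```

```bash
cat >> h.py <<'E'
from scipy.spatial.transform import Rotation as Ro
S0=np.array([503,247,0.]);SR=rz(np.radians(27.7))
s25,c25=np.sin(np.radians(25)),np.cos(np.radians(25))
RB=SR@np.array([[0,c25,-s25],[1,0,0],[0,-s25,-c25]])  # tool at stand
def stand_pt(y,bz,bx=0,x0=-7.0,z0=31.5):
    return S0+SR@np.array([x0+bz*s25+bx*c25,y,z0+bz*c25-bx*s25])
def plan(p,Rd,st=None):
    st=st or arm.read_state();R=st["tcp_rot"]
    d=R.T@(np.array(p)-st["tcp_pos"]);rv=np.degrees(Ro.from_matrix(R.T@Rd).as_rotvec())
    print("tcp",st["tcp_pos"].round(1),"d_tool",d.round(1),"d after rot",(Rd.T@(np.array(p)-st["tcp_pos"])).round(1),"rot",rv.round(2),"w",round(st["width"],1),"F",st["contact_force"].round(1),"t",round(st["t"],2),"q",st["joints"].round(2))
def rackR(yaw): # tool x=rack y, tool y=rack x
    R=rz(yaw);return R@np.array([[0,1,0],[1,0,0],[0,0,-1.]])
E
python3 - <<'E'
from h import *
print(stand_pt(-72.1,64))
plan(stand_pt(-72.1,164),RB)
plan(stand_pt(-72.1,64),RB)
E
```

```text
[554.26510108 192.48207245  89.50369837]
tcp [515.8 173.4 324. ] d_tool [ -2.2  89.1 141.5] d after rot [ -1.  138.   94.4] rot [23.47 -1.2  -0.66] w 46.7 F [-0.7 -0.4  0.9] t 10.63 q [ 0.13  0.47 -0.76  1.63  0.32  1.2  -0.23]
tcp [515.8 173.4 324. ] d_tool [ -4.4  49.2 233.3] d after rot [ -1.  138.  194.4] rot [23.47 -1.2  -0.66] w 46.7 F [-0.7 -0.4  0.9] t 10.63 q [ 0.13  0.47 -0.76  1.63  0.32  1.2  -0.23]
```

Emit:
jog_arm(
  targets=[
    {"translation":[0,25,0],"twist":[5.9,-0.3,-0.2],"claw":0.45},
    {"translation":[0,25,0],"twist":[5.9,-0.3,-0.2],"claw":0.45},
    {"translation":[0,30,10],"twist":[5.9,-0.3,-0.2],"claw":0.45},
    {"translation":[0,30,15],"twist":[5.8,-0.3,-0.1],"claw":0.45},
    {"translation":[0,10,20],"twist":[0,0,0],"claw":0.45},
    {"translation":[0,0,0],"twist":[0,0,0],"claw":0.45},
    {"translation":[0,0,0],"twist":[0,0,0],"claw":0.45},
  ],
)

```text
t: 11.22
tcp_pos: [602.7, 197.7, 233.2]
tcp_rot: [[-0.45, 0.79, -0.416], [0.893, 0.392, -0.222], [-0.012, -0.472, -0.882]]
contact_force: [-0.5, -0.5, 0.4]
width: 42.4
```

```bash
python3 - <<'E'
from h import *
c=cam("wrist");cv2.imwrite("pics/w6.png",c["img"][:,:,::-1])
plan(stand_pt(-72.1,164),RB)
plan(stand_pt(-72.1,64),RB)
print(proj(c,[stand_pt(-72.1+y,84,x) for y in(-30,30) for x in (-4,4)]).round(1).tolist())
E
```

```text
tcp [602.4 196.7 233.4] d_tool [19.3 22.8 48. ] d after rot [18.6 20.5 49.2] rot [-3.18  0.26 -1.19] w 42.3 F [-0.2 -0.9 -0.4] t 11.27 q [-0.15  0.96 -0.62  1.    0.42  1.79 -0.21]
tcp [602.4 196.7 233.4] d_tool [ 19.8  28.3 147.8] d after rot [ 18.6  20.5 149.2] rot [-3.18  0.26 -1.19] w 42.3 F [-0.2 -0.9 -0.4] t 11.27 q [-0.15  0.96 -0.62  1.    0.42  1.79 -0.21]
[[348.1, 253.6], [357.9, 253.6], [347.7, 179.4], [358.0, 179.3]]
```

View pics/w6.png

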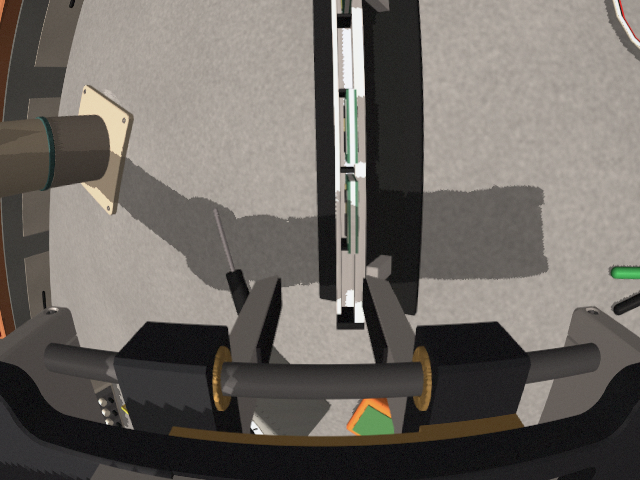

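Emit:
jog_arm(
  targets=[
    {"translation":[9,11,20],"twist":[-1.6,0.1,-0.6],"claw":0.45},
    {"translation":[9,9,24],"twist":[-1.6,0.1,-0.6],"claw":0.45},
    {"translation":[0,0,20],"twist":[0,0,0],"claw":0.45},
    {"translation":[0,0,0],"twist":[0,0,0],"claw":0.45},
    {"translation":[0,0,0],"twist":[0,0,0],"claw":0.45},
  ],
)

```text
t: 11.68
tcp_pos: [587.5, 200.4, 172.6]
tcp_rot: [[-0.459, 0.811, -0.363], [0.888, 0.417, -0.193], [-0.005, -0.411, -0.912]]
contact_force: [0.6, -0.7, 0.9]
width: 42.2
```

```bash
python3 - <<'E'
from h import *
c=cam("wrist");cv2.imwrite("pics/w7.png",c["img"][:,:,::-1])
plan(stand_pt(-72.1,64),RB)
print(proj(c,[stand_pt(-72.1+y,84,x) for y in(-30,30) for x in (-4,4)]).round(1).tolist())
E
```

```text
tcp [588.  200.  172.8] d_tool [ 9.3  3.8 89.6] d after rot [ 9.   5.  89.6] rot [ 0.74  0.13 -0.53] w 42.4 F [-0.5 -0.7  0.7] t 11.73 q [-0.12  0.96 -0.63  1.19  0.44  1.57 -0.26]
[[320.0, 293.3], [332.0, 293.1], [319.1, 203.7], [331.9, 203.6]]
```

View pics/w7.png

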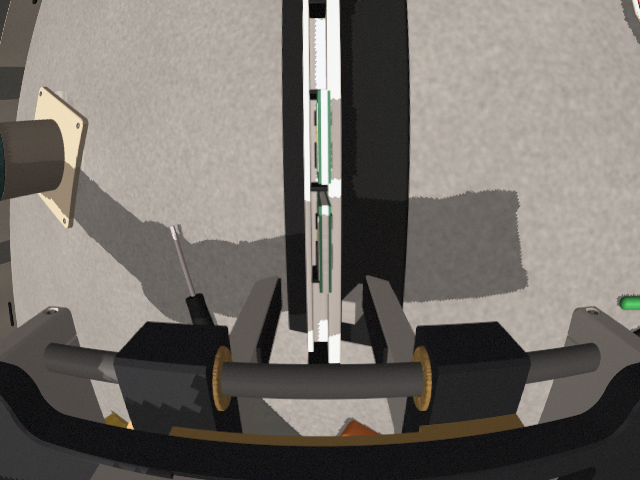

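Emit:
jog_arm(
  targets=[
    {"translation":[9,4,10],"twist":[0.7,0.1,-0.5],"claw":0.45},
    {"translation":[0,0,20],"twist":[0,0,0],"claw":0.45},
    {"translation":[0,0,20],"twist":[0,0,0],"claw":0.45},
    {"translation":[0,0,0],"twist":[0,0,0],"claw":0.45},
    {"translation":[0,0,0],"twist":[0,0,0],"claw":0.45},
  ],
)

```text
t: 12.15
tcp_pos: [573.0, 202.9, 131.3]
tcp_rot: [[-0.463, 0.809, -0.363], [0.887, 0.422, -0.19], [-0.001, -0.41, -0.912]]
contact_force: [-0.3, 0.2, 0.2]
width: 42.3
```

```bash
python3 - <<'E'
from h import *
plan(stand_pt(-72.1,64),RB)
E
```

```text
tcp [573.  202.9 131.3] d_tool [-0.5 -2.4 46.9] d after rot [-0.5 -1.8 46.9] rot [ 0.8  -0.01 -0.15] w 42.3 F [-0.3  0.2  0.2] t 12.15 q [-0.11  0.98 -0.63  1.27  0.46  1.48 -0.29]
```

Emit:
jog_arm(
  targets=[
    {"translation":[-0.5,-2,15],"twist":[0.9,0,-0.1],"claw":0.45},
    {"translation":[0,0,15],"twist":[0.2,0,0],"claw":0.45},
    {"translation":[0,0,14],"twist":[0.2,0,0],"claw":0.45},
    {"translation":[0,0,0],"twist":[0,0,0],"claw":0.45},
    {"translation":[0,0,0],"twist":[0,0,0],"claw":0.45},
  ],
)

```text
t: 12.57
tcp_pos: [557.4, 195.6, 93.1]
tcp_rot: [[-0.464, 0.801, -0.378], [0.886, 0.42, -0.198], [0.0, -0.426, -0.905]]
contact_force: [0.0, 0.2, 0.1]
width: 42.4
```

```bash
python3 - <<'E'
from h import *
plan(stand_pt(-72.1,64),RB)
c=cam("wrist");cv2.imwrite("pics/w8.png",c["img"][:,:,::-1])
E
```

```text
tcp [557.4 195.6  93.1] d_tool [-1.3 -2.3  5.1] d after rot [-1.3 -2.4  5.1] rot [-0.24 -0.04 -0.04] w 42.4 F [0.  0.2 0.1] t 12.57 q [-0.11  1.01 -0.62  1.33  0.47  1.41 -0.3 ]
```

View pics/w8.png

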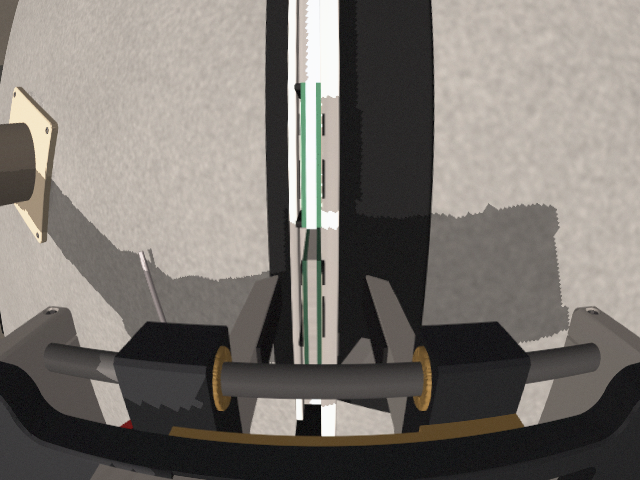

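Emit:
jog_arm(
  targets=[
    {"translation":[-1.3,-2.6,5],"twist":[-0.2,0,0],"claw":0.45},
    {"translation":[0,0,0],"twist":[0,0,0],"claw":0.3},
    {"translation":[0,0,0],"twist":[0,0,0],"claw":0.15},
    {"translation":[0,0,0],"twist":[0,0,0],"claw":0},
    {"translation":[0,0,0],"twist":[0,0,0],"claw":0},
    {"translation":[0,0,0],"twist":[0,0,0],"claw":0},
    {"translation":[0,0,0],"twist":[0,0,0],"claw":0},
    {"translation":[0,0,0],"twist":[0,0,0],"claw":0},
  ],
  newtons=25,
)

```text
t: 13.28
tcp_pos: [553.2, 192.0, 93.2]
tcp_rot: [[-0.464, 0.802, -0.377], [0.886, 0.42, -0.198], [-0.0, -0.425, -0.905]]
contact_force: [1.6, 1.2, -1.8]
width: 7.4
```

```bash
python3 - <<'E'
from h import *
plan(stand_pt(-72.1,64),RB)
E
```

```text
tcp [553.2 192.   93.2] d_tool [-0.   2.6  2.9] d after rot [-0.1  2.6  2.9] rot [-0.16 -0.01 -0.05] w 7.4 F [ 1.6  1.2 -1.8] t 13.28 q [-0.1   1.01 -0.62  1.35  0.47  1.4  -0.31]
```

Emit:
jog_arm(
  targets=[
    {"translation":[0,0,-15],"twist":[0,0,0],"claw":0},
    {"translation":[0,0,-25],"twist":[0,0,0],"claw":0},
    {"translation":[0,0,-35],"twist":[0,0,0],"claw":0},
    {"translation":[0,0,-35],"twist":[0,0,0],"claw":0},
    {"translation":[0,0,-35],"twist":[-6,0,0],"claw":0},
    {"translation":[0,0,-30],"twist":[-6,0,0],"claw":0},
    {"translation":[0,0,-20],"twist":[-6,0,0],"claw":0},
    {"translation":[0,0,0],"twist":[-6,0,0],"claw":0},
  ],
)

```text
t: 13.95
tcp_pos: [628.3, 233.2, 267.9]
tcp_rot: [[-0.465, 0.885, -0.009], [0.885, 0.465, 0.001], [0.005, -0.007, -1.0]]
contact_force: [0.3, -0.3, -2.2]
width: 7.6
```

```bash
cat >> h.py <<'E'
RK=np.array([497.1,-359.6,-.1768])
def rack_pt(x,y,z,RKp=None):
    RKp=RK if RKp is None else RKp
    return w(RKp,[x,y,0])[0]+np.array([0,0,z])
E
python3 - <<'E'
from h import *
c=cam("wrist");cv2.imwrite("pics/w9.png",c["img"][:,:,::-1])
plan(rack_pt(57,40,270),rackR(RK[2]))
E
```

```text
tcp [622.2 230.4 265.7] d_tool [-466.4 -317.3   -2.1] d after rot [-562.9   37.6   -4.3] rot [-0.67  0.05 38.04] w 8.3 F [-4.8 -0.6 -3.3] t 14.0 q [-0.02  0.7  -0.71  1.4   0.46  1.22 -0.28]
```

View pics/w9.png

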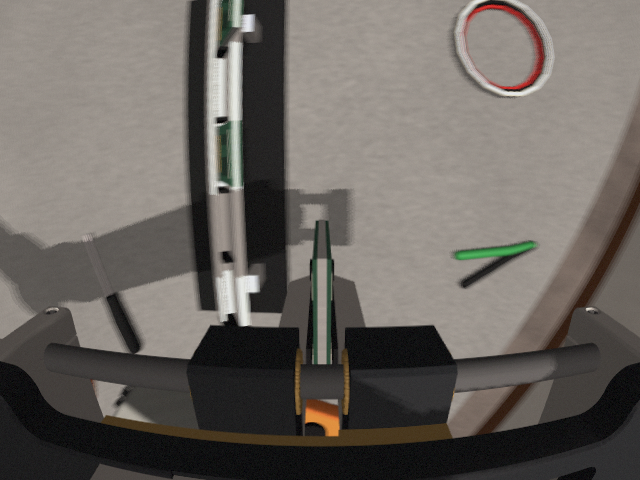

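Emit:
jog_arm(
  targets=[
    {"translation":[-27.3,-18.5,0],"twist":[-0.6,0,6.3],"claw":0},
    {"translation":[-29.2,-15.4,0],"twist":[0,0,6.3],"claw":0},
    {"translation":[-30.7,-12.1,0],"twist":[0,0,6.3],"claw":0},
    {"translation":[-31.8,-8.7,0],"twist":[0,0,6.3],"claw":0},
    {"translation":[-32.6,-5.2,0],"twist":[0,0,6.3],"claw":0},
    {"translation":[-33,-1.6,0],"twist":[0,0,6.3],"claw":0},
    {"translation":[-33,2,0],"twist":[0,0,0],"claw":0},
    {"translation":[-33,2,0],"twist":[0,0,0],"claw":0},
  ],
)

```text
t: 14.67
tcp_pos: [583.5, -34.3, 261.4]
tcp_rot: [[0.187, 0.982, -0.025], [0.982, -0.187, 0.002], [-0.002, -0.025, -1.0]]
contact_force: [1.3, -0.7, -1.4]
width: 8.0
```

Emit:
jog_arm(
  targets=[
    {"translation":[-33,2,0],"twist":[0,0,0],"claw":0},
    {"translation":[-33,2,0],"twist":[0,0,0],"claw":0},
    {"translation":[-33,2,0],"twist":[0,0,0],"claw":0},
    {"translation":[-33,2,0],"twist":[0,0,0],"claw":0},
    {"translation":[-33,2,0],"twist":[0,0,0],"claw":0},
    {"translation":[-33,2,0],"twist":[0,0,0],"claw":0},
    {"translation":[-33,2,0],"twist":[0,0,0],"claw":0},
    {"translation":[-10,0,0],"twist":[0,0,0],"claw":0},
  ],
)

```text
t: 15.33
tcp_pos: [545.7, -293.7, 254.8]
tcp_rot: [[0.193, 0.98, -0.053], [0.981, -0.193, 0.004], [-0.006, -0.053, -0.999]]
contact_force: [0.2, -0.7, -1.4]
width: 7.9
```

```bash
python3 - <<'E'
from h import *
plan(rack_pt(57,40,270),rackR(RK[2]))
E
```

```text
tcp [ 545.7 -293.7  254.8] d_tool [-33.1  20.5 -16.1] d after rot [-33.4  20.8 -15.2] rot [-3.05  0.33 -1.01] w 7.9 F [ 0.2 -0.7 -1.4] t 15.33 q [ 0.75  0.63 -0.53  1.51  0.34  1.15 -0.05]
```

Emit:
jog_arm(
  targets=[
    {"translation":[-20,12,0],"twist":[-3,0.3,-1],"claw":0},
    {"translation":[-12,8,0],"twist":[0,0,0],"claw":0},
    {"translation":[0,0,0],"twist":[0,0,0],"claw":0},
    {"translation":[0,0,0],"twist":[0,0,0],"claw":0},
  ],
)

```text
t: 15.67
tcp_pos: [556.6, -335.2, 249.4]
tcp_rot: [[0.183, 0.983, -0.012], [0.983, -0.183, 0.004], [0.002, -0.012, -1.0]]
contact_force: [0.4, 0.2, -2.1]
width: 7.6
```

```bash
python3 - <<'E'
from h import *
import pickle
c=cam("wrist");cv2.imwrite("pics/w10.png",c["img"][:,:,::-1]);pickle.dump({k:c[k] for k in("mtx","camera_from_world","fish")},open("w10.pkl","wb"))
plan(rack_pt(57,0,77),rackR(RK[2]))
im=c["img"][:,:,::-1].copy()
for x in (-95,-57,-19,19,57,95):
  for dx in(-7,7):
    p=proj(c,[rack_pt(x+dx,y,50) for y in np.linspace(-50,60,12)])
    cv2.polylines(im,[np.int32(p.round())],False,(0,0,255),1)
p=proj(c,[rack_pt(x,-50,80) for x in np.linspace(-126,126,12)]);cv2.polylines(im,[np.int32(p.round())],False,(255,0,0),1)
cv2.imwrite("pics/w10o.png",im)
E
```

```text
tcp [ 556.7 -334.9  249.3] d_tool [-35.1   5.1 172.2] d after rot [-34.8   2.7 172.3] rot [-0.71 -0.11 -0.39] w 7.6 F [-0.3 -1.  -2.8] t 15.72 q [ 0.8   0.66 -0.54  1.46  0.35  1.13  0.02]
```

View pics/w10.png

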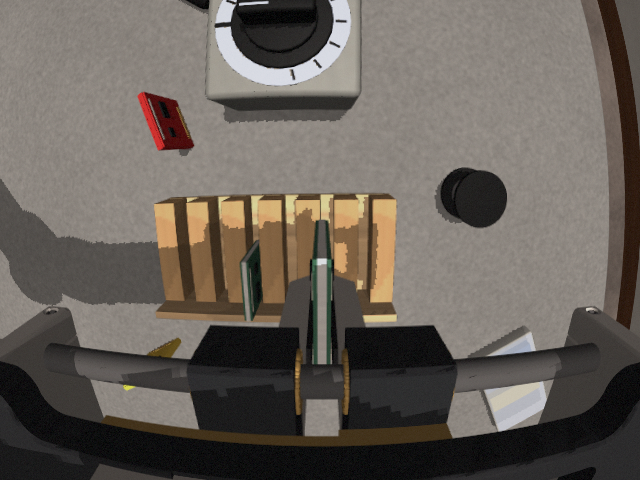

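View pics/w10o.png

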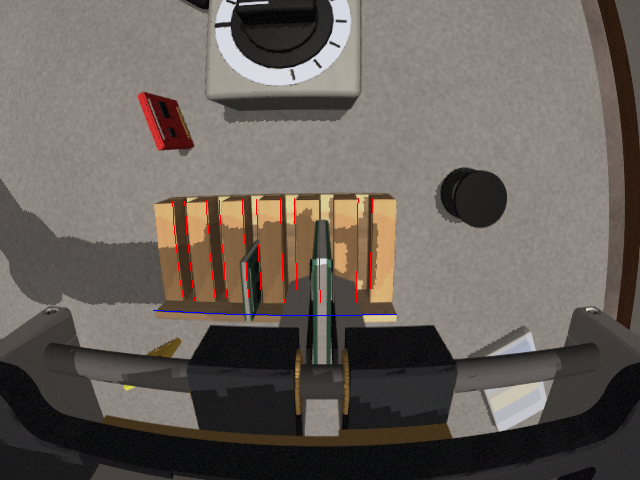

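```bash
python3 - <<'E'
import cv2
i=cv2.imread("pics/w10o.png");cv2.imwrite("pics/w10z.png",cv2.resize(i[180:330,145:405],(800,462),interpolation=cv2.INTER_CUBIC))
i=cv2.imread("pics/w10.png");cv2.imwrite("pics/w10y.png",cv2.resize(i[180:330,145:405],(800,462),interpolation=cv2.INTER_CUBIC))
E
```

```text
(no output)
```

View pics/w10z.png

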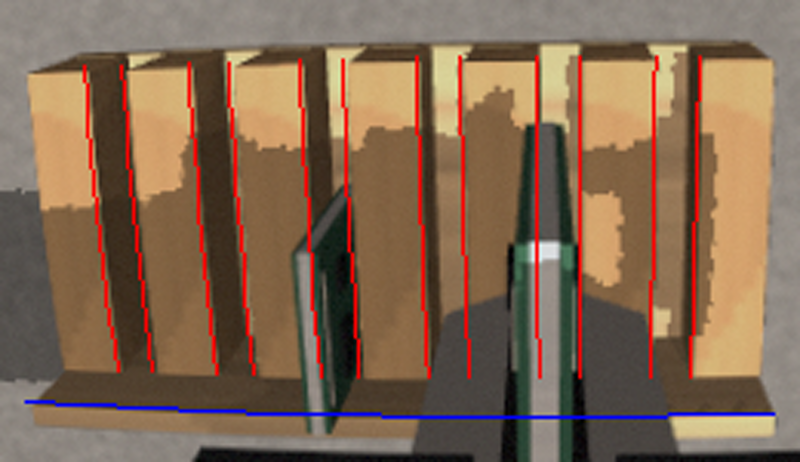

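View pics/w10y.png

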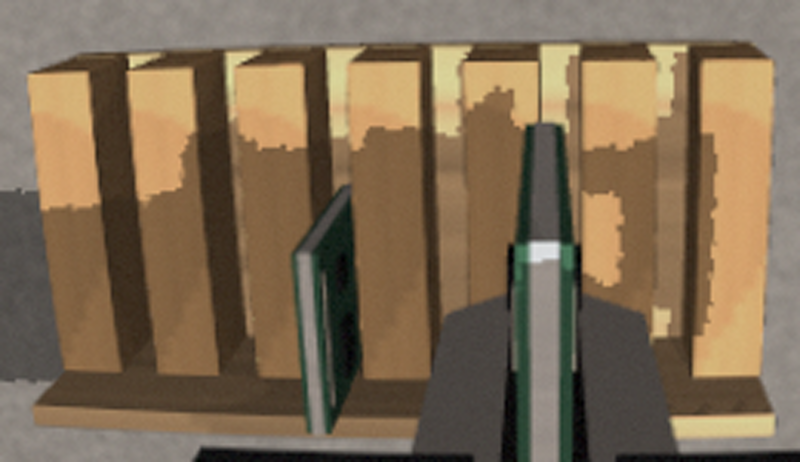

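Emit:
jog_arm(
  targets=[
    {"translation":[-18,2,20],"twist":[-0.7,-0.1,-0.4],"claw":0},
    {"translation":[-16,1.5,25],"twist":[0,0,0],"claw":0},
    {"translation":[0,0,25],"twist":[0,0,0],"claw":0},
    {"translation":[0,0,25],"twist":[0,0,0],"claw":0},
    {"translation":[0,0,15],"twist":[0,0,0],"claw":0},
    {"translation":[0,0,0],"twist":[0,0,0],"claw":0},
    {"translation":[0,0,0],"twist":[0,0,0],"claw":0},
  ],
)

```text
t: 16.3
tcp_pos: [558.1, -356.8, 136.3]
tcp_rot: [[0.161, 0.987, -0.002], [0.987, -0.161, 0.007], [0.007, -0.003, -1.0]]
contact_force: [-0.3, -1.0, -1.5]
width: 8.0
```

```bash
sed -i 's/^RK=.*/RK=np.array([498.4,-359.8,-.1768])/' h.py; cat >> h.py <<'E'
def rackov(c,fn,box):
    im=c["img"][:,:,::-1].copy()
    x0,y0,x1,y1=box;k=min(800/(x1-x0),600/(y1-y0));im=cv2.resize(im[y0:y1,x0:x1],None,fx=k,fy=k,interpolation=cv2.INTER_CUBIC)
    for x in (-95,-57,-19,19,57,95):
      for dx in(-7,7):
        p=(proj(c,[rack_pt(x+dx,y,50) for y in np.linspace(-50,60,12)])-[x0,y0]+.5)*k
        cv2.polylines(im,[np.int32(p.round())],False,(0,0,255),1)
    p=(proj(c,[rack_pt(x,-50,80) for x in np.linspace(-126,126,12)])-[x0,y0]+.5)*k;cv2.polylines(im,[np.int32(p.round())],False,(255,0,0),1)
    cv2.imwrite(fn,im)
E
python3 - <<'E'
from h import *
c=cam("wrist");plan(rack_pt(57,-5,77),rackR(RK[2]))
rackov(c,"pics/w11.png",(170,180,470,405))
E
```

```text
tcp [ 558.2 -356.5  136.5] d_tool [-19.2  -1.4  59.4] d after rot [-18.8  -1.3  59.5] rot [-0.19 -0.4   0.91] w 8.0 F [ 0.2  0.6 -2.2] t 16.35 q [ 0.81  0.79 -0.5   1.55  0.43  0.92  0.01]
```

View pics/w11.png

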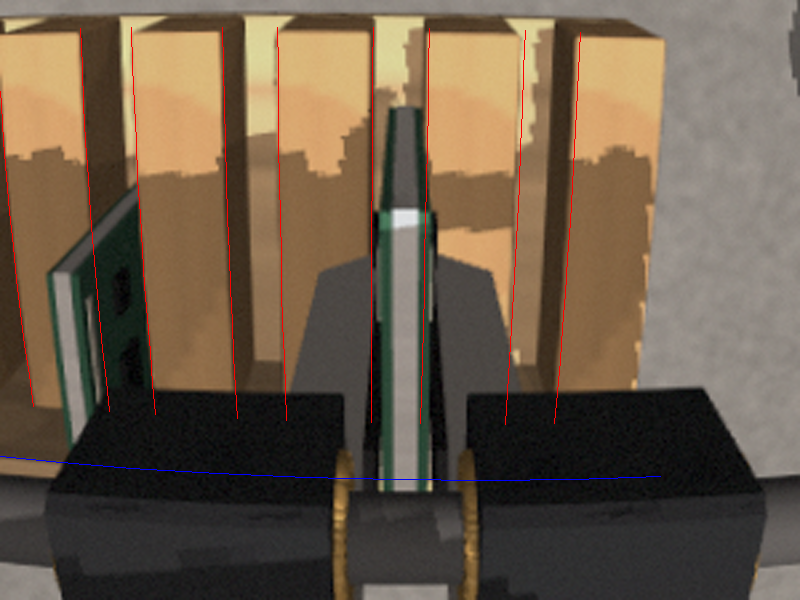

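Emit:
jog_arm(
  targets=[
    {"translation":[-19,-1.7,0],"twist":[-0.2,-0.4,0.9],"claw":0},
    {"translation":[0,0,0],"twist":[0,0,0],"claw":0},
    {"translation":[0,0,10],"twist":[0,0,0],"claw":0},
    {"translation":[0,0,0],"twist":[0,0,0],"claw":0},
    {"translation":[0,0,0],"twist":[0,0,0],"claw":0},
  ],
)

```text
t: 16.77
tcp_pos: [556.6, -376.9, 131.3]
tcp_rot: [[0.176, 0.984, 0.007], [0.984, -0.176, -0.005], [-0.004, 0.008, -1.0]]
contact_force: [0.1, 1.4, -1.9]
width: 8.2
```

```bash
python3 - <<'E'
from h import *
c=cam("wrist");plan(rack_pt(56.5,-5,77),rackR(RK[2]))
rackov(c,"pics/w12.png",(170,180,470,405))
E
```

```text
tcp [ 556.1 -376.9  131. ] d_tool [ 1.9 -3.7 54. ] d after rot [ 1.7 -3.3 54. ] rot [ 0.41  0.22 -0.  ] w 7.9 F [-0.1  0.2 -3.2] t 16.82 q [ 0.82  0.8  -0.49  1.54  0.44  0.91  0.02]
```

View pics/w12.png

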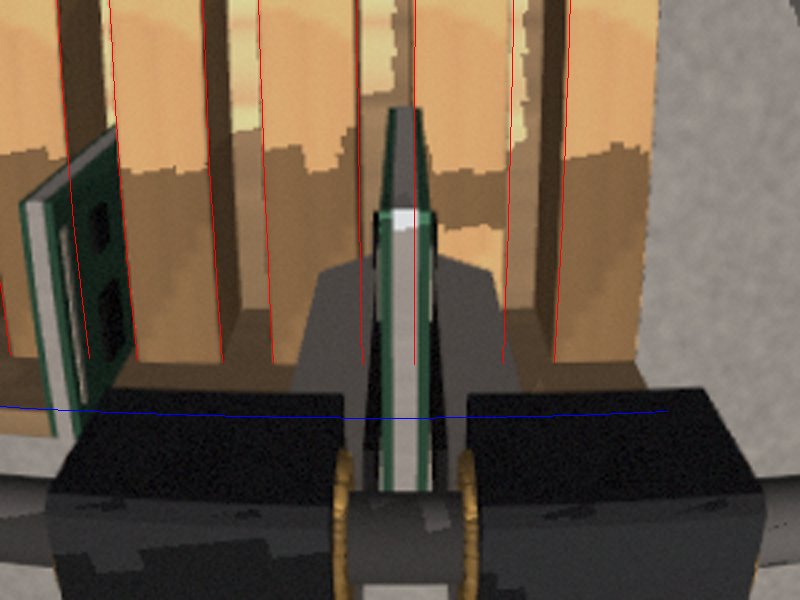

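Emit:
jog_arm(
  targets=[
    {"translation":[1.5,-3.4,0],"twist":[0.4,0.2,0],"claw":0},
    {"translation":[0,0,0],"twist":[0,0,0],"claw":0},
    {"translation":[0,0,6],"twist":[0,0,0],"claw":0},
    {"translation":[0,0,0],"twist":[0,0,0],"claw":0},
  ],
)

```text
t: 17.15
tcp_pos: [552.9, -374.3, 125.2]
tcp_rot: [[0.176, 0.984, 0.0], [0.984, -0.176, -0.0], [-0.0, 0.0, -1.0]]
contact_force: [0.3, 0.6, -3.6]
width: 7.8
```

```bash
python3 - <<'E'
from h import *
c=cam("wrist");plan(rack_pt(56.5,-5,77),rackR(RK[2]))
rackov(c,"pics/w13.png",(170,180,470,405))
E
```

```text
tcp [ 553.4 -374.5  125.9] d_tool [-0.2 -0.3 48.9] d after rot [-0.2 -0.2 48.9] rot [0.07 0.02 0.02] w 7.6 F [ 0.3  0.5 -2.9] t 17.2 q [ 0.82  0.8  -0.48  1.54  0.44  0.9   0.01]
```

View pics/w13.png

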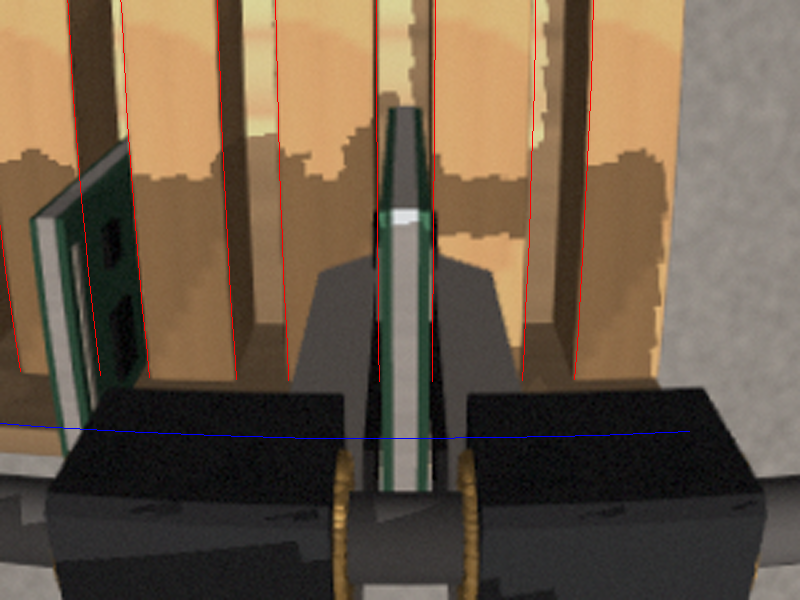

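Emit:
jog_arm(
  targets=[
    {"translation":[0,0,10],"twist":[0,0,0],"claw":0},
    {"translation":[0,0,10],"twist":[0,0,0],"claw":0},
    {"translation":[0,0,0],"twist":[0,0,0],"claw":0},
  ],
)

```text
t: 17.45
tcp_pos: [553.7, -374.4, 104.3]
tcp_rot: [[0.175, 0.984, 0.002], [0.984, -0.175, -0.001], [-0.001, 0.002, -1.0]]
contact_force: [-0.8, 0.1, -3.3]
width: 7.8
```

```bash
python3 - <<'E'
from h import *
plan(rack_pt(56.5,-5,77),rackR(RK[2]))
E
```

```text
tcp [ 553.7 -374.4  104.3] d_tool [-0.3 -0.5 27.3] d after rot [-0.3 -0.5 27.3] rot [0.1  0.03 0.03] w 7.8 F [-0.8  0.1 -3.3] t 17.45 q [ 0.82  0.83 -0.47  1.56  0.46  0.86  0.  ]
```

Emit:
jog_arm(
  targets=[
    {"translation":[0,-0.5,10],"twist":[0,0,0],"claw":0},
    {"translation":[0,0,9],"twist":[0,0,0],"claw":0},
    {"translation":[0,0,3],"twist":[0,0,0],"claw":0},
    {"translation":[0,0,0],"twist":[0,0,0],"claw":0},
  ],
)

```text
t: 17.78
tcp_pos: [553.3, -374.3, 79.8]
tcp_rot: [[0.175, 0.985, 0.001], [0.985, -0.175, -0.001], [-0.001, 0.001, -1.0]]
contact_force: [-2.4, 1.4, 12.4]
width: 8.0
```

Emit:
jog_arm(
  targets=[
    {"translation":[-5,0,-0.5],"twist":[0,0,0],"claw":0},
    {"translation":[-4,0,0],"twist":[0,0,0],"claw":0},
    {"translation":[-3,0,0],"twist":[0,0,0],"claw":0},
    {"translation":[0,0,0],"twist":[0,0,0],"claw":0},
  ],
)

```text
t: 18.12
tcp_pos: [551.6, -386.5, 79.9]
tcp_rot: [[0.175, 0.985, 0.002], [0.985, -0.175, -0.0], [0.0, 0.002, -1.0]]
contact_force: [-1.2, -0.6, 0.4]
width: 7.9
```

```bash
python3 - <<'E'
from h import *
plan(rack_pt(56.5,-20,77),rackR(RK[2]))
E
```

```text
tcp [ 551.6 -386.5   79.9] d_tool [-3.1 -0.6  2.9] d after rot [-3.1 -0.6  2.9] rot [ 0.1  -0.01  0.06] w 7.9 F [-1.2 -0.6  0.4] t 18.12 q [ 0.83  0.87 -0.46  1.55  0.47  0.83  0.01]
```

Emit:
jog_arm(
  targets=[
    {"translation":[-2,0,0.5],"twist":[0,0,0],"claw":0},
    {"translation":[-2,0,0],"twist":[0,0,0],"claw":0},
    {"translation":[0,0,0],"twist":[0,0,0],"claw":0},
  ],
)

```text
t: 18.37
tcp_pos: [551.4, -389.4, 79.9]
tcp_rot: [[0.175, 0.985, 0.002], [0.985, -0.175, 0.002], [0.002, 0.002, -1.0]]
contact_force: [-0.6, -0.7, -0.7]
width: 8.0
```

Emit:
jog_arm(
  targets=[
    {"translation":[-2,0,0],"twist":[0,0,0],"claw":0},
    {"translation":[0,0,0],"twist":[0,0,0],"claw":0},
  ],
)

```text
t: 18.53
tcp_pos: [551.4, -390.4, 79.9]
tcp_rot: [[0.174, 0.985, 0.003], [0.985, -0.174, 0.003], [0.004, 0.002, -1.0]]
contact_force: [-0.4, -0.2, 0.3]
width: 7.6
```

Emit:
jog_arm(
  targets=[
    {"translation":[-3,0,0.5],"twist":[0,0,0],"claw":0},
    {"translation":[0,0,0],"twist":[0,0,0],"claw":0},
    {"translation":[-3,0,0],"twist":[0,0,0],"claw":0},
    {"translation":[0,0,0],"twist":[0,0,0],"claw":0},
  ],
)

```text
t: 18.87
tcp_pos: [551.6, -390.6, 80.1]
tcp_rot: [[0.171, 0.985, 0.003], [0.985, -0.171, 0.011], [0.011, 0.001, -1.0]]
contact_force: [-0.2, -0.1, -0.1]
width: 7.6
```

```bash
python3 - <<'E'
from h import *
plan(rack_pt(56.5,-20,77),rackR(RK[2]))
c=cam("wrist");rackov(c,"pics/w14.png",(170,180,470,405))
s=cam("scene");cv2.imwrite("pics/s14.png",cv2.resize(s["img"][130:290,140:340,::-1],(750,600),interpolation=cv2.INTER_CUBIC))
E
```

```text
tcp [ 551.6 -390.6   80.1] d_tool [ 0.9 -1.3  3.1] d after rot [ 0.9 -1.3  3.1] rot [ 0.05 -0.64  0.27] w 7.6 F [-0.2 -0.1 -0.1] t 18.87 q [ 0.84  0.87 -0.47  1.54  0.47  0.85  0.03]
```

View pics/w14.png

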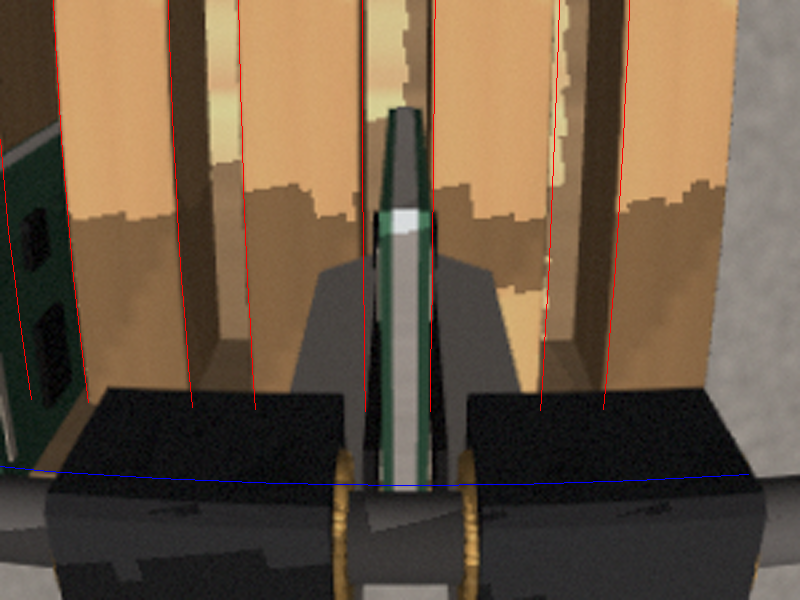

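View pics/s14.png

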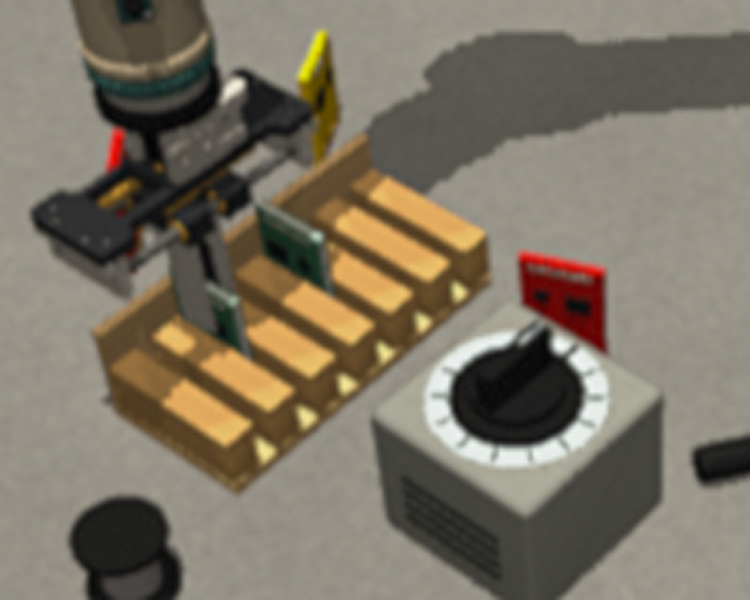

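Emit:
jog_arm(
  targets=[
    {"translation":[0,0,0],"twist":[0,-0.7,0.3],"claw":0},
    {"translation":[-1.5,0,1.5],"twist":[0,0,0],"claw":0},
    {"translation":[-1,0,1],"twist":[0,0,0],"claw":0},
    {"translation":[0,0,0],"twist":[0,0,0],"claw":0.12},
    {"translation":[0,0,0],"twist":[0,0,0],"claw":0.22},
    {"translation":[0,0,0],"twist":[0,0,0],"claw":0.22},
    {"translation":[0,0,0],"twist":[0,0,0],"claw":0.22},
  ],
)

```text
t: 19.55
tcp_pos: [551.9, -394.8, 80.5]
tcp_rot: [[0.178, 0.984, 0.002], [0.984, -0.178, -0.008], [-0.007, 0.003, -1.0]]
contact_force: [0.5, -1.1, -0.3]
width: 20.6
```

```bash
python3 - <<'E'
from h import *
plan(rack_pt(56.5,-20,77),rackR(RK[2]))
E
```

```text
tcp [ 551.9 -394.8   80.5] d_tool [ 5.  -2.3  3.5] d after rot [ 5.  -2.3  3.5] rot [ 0.18  0.42 -0.12] w 20.6 F [ 0.5 -1.1 -0.3] t 19.55 q [ 0.83  0.87 -0.46  1.54  0.48  0.84  0.01]
```

Emit:
jog_arm(
  targets=[
    {"translation":[1,0,-15],"twist":[0,0,0],"claw":0.22},
    {"translation":[1,0,-25],"twist":[0,0,0],"claw":0.22},
    {"translation":[0,0,-30],"twist":[0,0,0],"claw":0.22},
    {"translation":[30,0,-30],"twist":[0,0,0],"claw":0.4},
    {"translation":[35,0,-30],"twist":[0,0,0],"claw":0.45},
    {"translation":[0,0,0],"twist":[0,0,0],"claw":0.45},
    {"translation":[0,0,0],"twist":[0,0,0],"claw":0.45},
  ],
)

```text
t: 20.13
tcp_pos: [562.5, -330.5, 218.2]
tcp_rot: [[0.184, 0.983, 0.001], [0.983, -0.184, -0.011], [-0.011, 0.003, -1.0]]
contact_force: [-0.2, -1.8, -0.9]
width: 41.7
```

```bash
python3 - <<'E'
from h import *
c=cam("wrist");rackov(c,"pics/w15.png",(150,170,450,395))
s=cam("scene");cv2.imwrite("pics/s15.png",cv2.resize(s["img"][130:290,140:340,::-1],(750,600),interpolation=cv2.INTER_CUBIC))
t=cam("top");cv2.imwrite("pics/t15.png",t["img"][:,:,::-1])
plan(stand_pt(0.4,200),RB)
E
```

```text
tcp [ 562.  -330.9  216.2] d_tool [ 605.4 -104.7   -2.3] d after rot [ 539.5  267.9 -121.1] rot [ 23.95  -7.85 -37.89] w 42.1 F [0.5 0.8 0.5] t 20.28 q [ 0.78  0.68 -0.52  1.51  0.38  1.04 -0.02]
```

View pics/w15.png

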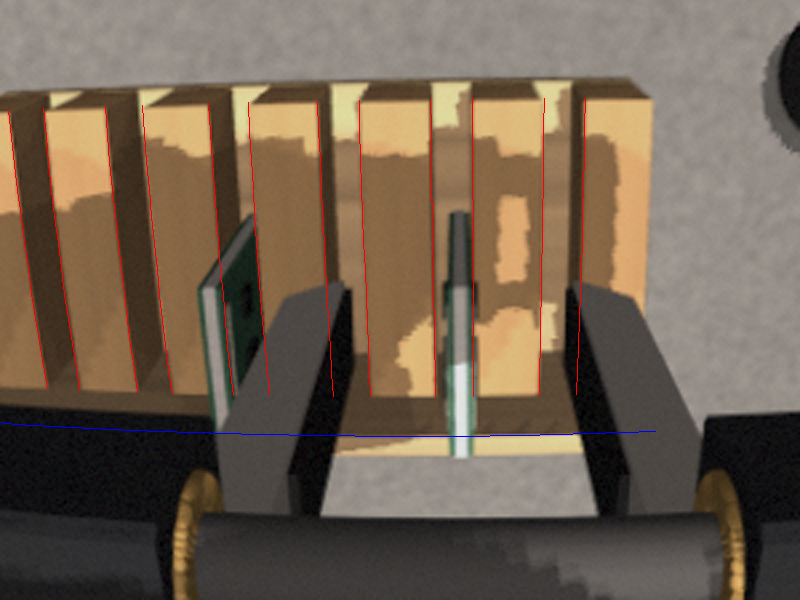

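View pics/s15.png

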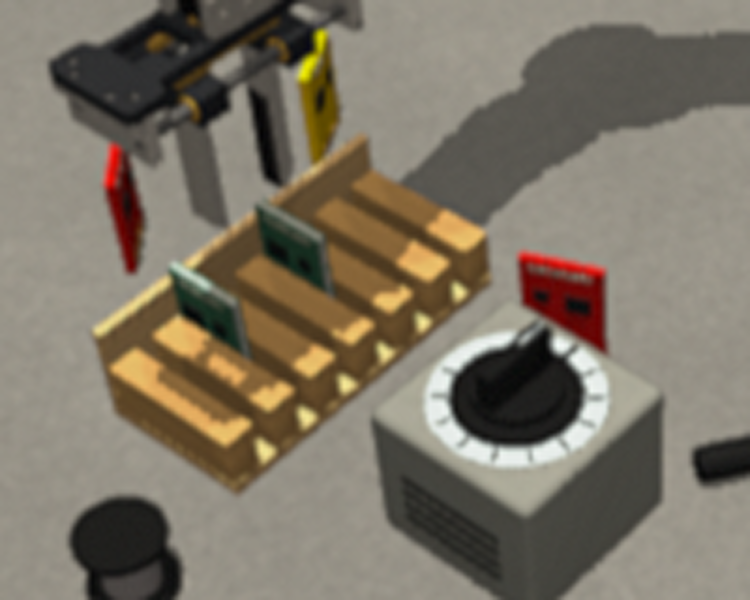

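View pics/t15.png

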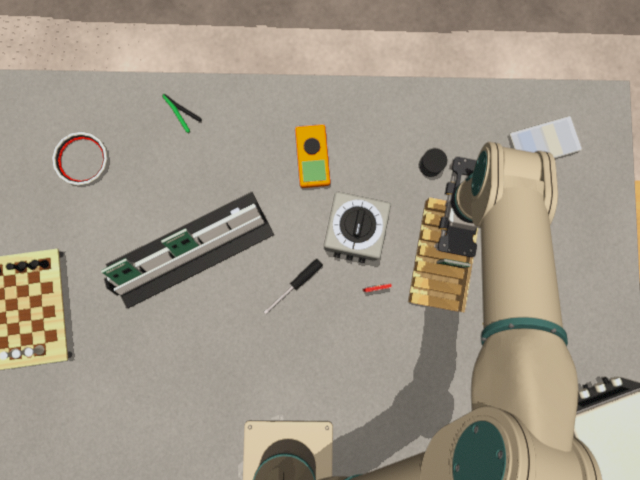

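Emit:
jog_arm(
  targets=[
    {"translation":[35.5,-6.3,-10],"twist":[0,0,-6.3],"claw":0.45},
    {"translation":[36,-2.3,-10],"twist":[0,0,-6.3],"claw":0.45},
    {"translation":[36,1.8,-10],"twist":[0,0,-6.3],"claw":0.45},
    {"translation":[35.5,5.9,-5],"twist":[0,0,-6.3],"claw":0.45},
    {"translation":[35,9.8,-5],"twist":[0,0,-6.3],"claw":0.45},
    {"translation":[34,13.7,0],"twist":[0,0,-6.3],"claw":0.45},
    {"translation":[32.7,17.4,0],"twist":[0,0,0],"claw":0.45},
    {"translation":[32.7,17.4,0],"twist":[0,0,0],"claw":0.45},
  ],
)

```text
t: 20.95
tcp_pos: [558.9, -53.1, 241.6]
tcp_rot: [[-0.453, 0.891, -0.02], [0.892, 0.452, -0.015], [-0.004, -0.025, -1.0]]
contact_force: [0.7, -0.3, 0.1]
width: 42.1
```

Emit:
jog_arm(
  targets=[
    {"translation":[32.7,17.4,0],"twist":[0,0,0],"claw":0.45},
    {"translation":[32.7,17.4,0],"twist":[0,0,0],"claw":0.45},
    {"translation":[32.7,17.4,0],"twist":[0,0,0],"claw":0.45},
    {"translation":[32.7,17.4,0],"twist":[0,0,0],"claw":0.45},
    {"translation":[25,15,-5],"twist":[5,0,0],"claw":0.45},
    {"translation":[20,12,-5],"twist":[5,0,0],"claw":0.45},
    {"translation":[0,0,0],"twist":[5,0,0],"claw":0.45},
    {"translation":[0,0,0],"twist":[0,0,0],"claw":0.45},
  ],
)

```text
t: 21.62
tcp_pos: [559.9, 152.9, 236.1]
tcp_rot: [[-0.45, 0.848, -0.28], [0.893, 0.427, -0.14], [0.001, -0.313, -0.95]]
contact_force: [0.4, -1.7, -1.1]
width: 42.5
```

```bash
python3 - <<'E'
from h import *
plan(stand_pt(0.4,164),RB)
E
```

```text
tcp [559.9 152.9 236.1] d_tool [111.1  68.7  36.4] d after rot [110.2  74.2  27.2] rot [ 6.73 -0.41 -0.9 ] w 42.5 F [ 0.4 -1.7 -1.1] t 21.62 q [ 0.    0.77 -0.66  1.38  0.41  1.46 -0.23]
```

Emit:
jog_arm(
  targets=[
    {"translation":[28,17,7],"twist":[3.3,-0.2,-0.5],"claw":0.45},
    {"translation":[28,18,7],"twist":[3.3,-0.2,-0.5],"claw":0.45},
    {"translation":[28,19,7],"twist":[0,0,0],"claw":0.45},
    {"translation":[27,19,7],"twist":[0,0,0],"claw":0.45},
    {"translation":[0,0,0],"twist":[0,0,0],"claw":0.45},
    {"translation":[0,0,0],"twist":[0,0,0],"claw":0.45},
  ],
)

```text
t: 22.12
tcp_pos: [562.3, 269.3, 170.1]
tcp_rot: [[-0.453, 0.806, -0.38], [0.892, 0.406, -0.2], [-0.007, -0.43, -0.903]]
contact_force: [0.8, -0.6, 0.0]
width: 42.2
```

```bash
python3 - <<'E'
from h import *
c=cam("wrist");cv2.imwrite("pics/w16.png",c["img"][:,:,::-1])
plan(stand_pt(0.4,94),RB)
print(proj(c,[stand_pt(0.4+y,84,x) for y in(-30,30) for x in (-4,4)]).round(1).tolist())
E
```

```text
tcp [561.6 269.3 170. ] d_tool [ 7.8 -3.8 60.8] d after rot [ 7.9 -4.2 60.7] rot [-0.51 -0.01 -0.84] w 42.1 F [-0.7  0.4 -0.6] t 22.17 q [-0.22  0.98 -0.62  1.16  0.4   1.59 -0.34]
[[307.8, 292.8], [319.7, 292.7], [305.3, 204.0], [318.1, 203.8]]
```

View pics/w16.png

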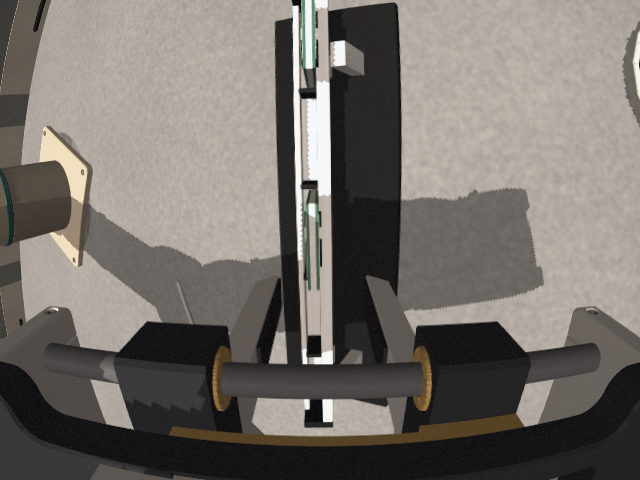

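Emit:
jog_arm(
  targets=[
    {"translation":[8,-4,10],"twist":[-0.5,0,-0.8],"claw":0.45},
    {"translation":[0,0,20],"twist":[0.1,0,0],"claw":0.45},
    {"translation":[0,0,20],"twist":[0.1,0,0],"claw":0.45},
    {"translation":[0,0,10],"twist":[0,0,0],"claw":0.45},
    {"translation":[0,0,0],"twist":[0,0,0],"claw":0.45},
    {"translation":[0,0,0],"twist":[0,0,0],"claw":0.45},
  ],
)

```text
t: 22.67
tcp_pos: [536.1, 249.6, 118.2]
tcp_rot: [[-0.451, 0.811, -0.372], [0.892, 0.407, -0.195], [-0.007, -0.419, -0.908]]
contact_force: [-0.2, 0.2, -0.4]
width: 42.5
```

```bash
python3 - <<'E'
from h import *
c=cam("wrist");cv2.imwrite("pics/w17.png",c["img"][:,:,::-1])
plan(stand_pt(0.4,66,-2),RB)
E
```

```text
tcp [536.5 249.3 118.3] d_tool [14.   0.1 28.6] d after rot [14.   0.5 28.6] rot [ 0.22 -0.   -0.99] w 42.6 F [-0.5 -0.1 -0.5] t 22.72 q [-0.19  0.98 -0.62  1.32  0.42  1.43 -0.38]
```

View pics/w17.png

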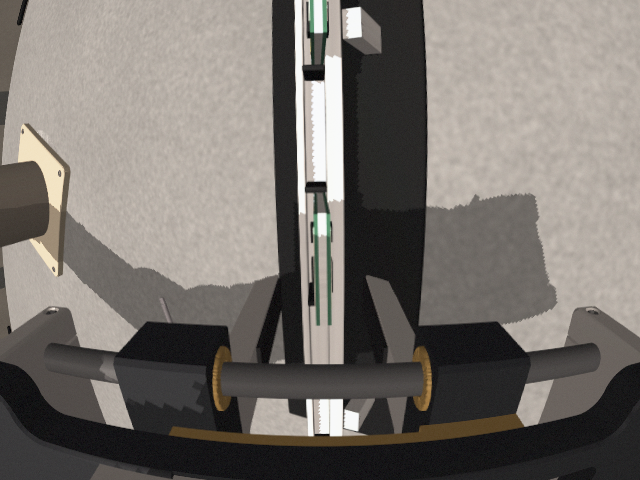

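Emit:
jog_arm(
  targets=[
    {"translation":[14,0,5],"twist":[0.2,0,-1],"claw":0.45},
    {"translation":[0,0,12],"twist":[0.1,0,0],"claw":0.45},
    {"translation":[0,0,11],"twist":[0,0,0],"claw":0.45},
    {"translation":[0,0,0],"twist":[0,0,0],"claw":0.45},
    {"translation":[0,0,0],"twist":[0,0,0],"claw":0.45},
  ],
)

```text
t: 23.13
tcp_pos: [520.6, 257.9, 93.6]
tcp_rot: [[-0.464, 0.804, -0.371], [0.886, 0.422, -0.193], [0.002, -0.418, -0.908]]
contact_force: [0.6, 0.2, 0.2]
width: 42.2
```

```bash
python3 - <<'E'
from h import *
plan(stand_pt(0.4,66,-2),RB)
E
```

```text
tcp [520.6 257.9  93.6] d_tool [-1.1 -0.9  2. ] d after rot [-1.1 -0.8  2. ] rot [ 0.29 -0.1   0.01] w 42.2 F [0.6 0.2 0.2] t 23.13 q [-0.2   1.   -0.62  1.37  0.43  1.37 -0.39]
```

Emit:
jog_arm(
  targets=[
    {"translation":[-1,-0.7,2.5],"twist":[0.3,-0.1,0],"claw":0.4},
    {"translation":[0,0,0],"twist":[0,0,0],"claw":0.2},
    {"translation":[0,0,0],"twist":[0,0,0],"claw":0},
    {"translation":[0,0,0],"twist":[0,0,0],"claw":0},
    {"translation":[0,0,0],"twist":[0,0,0],"claw":0},
    {"translation":[0,0,0],"twist":[0,0,0],"claw":0},
    {"translation":[0,0,0],"twist":[0,0,0],"claw":0},
    {"translation":[0,0,0],"twist":[0,0,0],"claw":0},
  ],
  newtons=25,
)

```text
t: 23.8
tcp_pos: [519.0, 256.9, 92.7]
tcp_rot: [[-0.466, 0.801, -0.375], [0.885, 0.422, -0.197], [0.0, -0.424, -0.906]]
contact_force: [-0.1, -0.4, -1.1]
width: 7.9
```

Emit:
jog_arm(
  targets=[
    {"translation":[0,0,-15],"twist":[0,0,0],"claw":0},
    {"translation":[0,0,-25],"twist":[0,0,0],"claw":0},
    {"translation":[0,0,-35],"twist":[0,0,0],"claw":0},
    {"translation":[0,0,-35],"twist":[0,0,0],"claw":0},
    {"translation":[0,0,-35],"twist":[-6,0,0],"claw":0},
    {"translation":[0,0,-30],"twist":[-6,0,0],"claw":0},
    {"translation":[0,0,-20],"twist":[-6,0,0],"claw":0},
    {"translation":[0,0,0],"twist":[-6,0,0],"claw":0},
  ],
)

```text
t: 24.47
tcp_pos: [593.8, 296.5, 269.2]
tcp_rot: [[-0.465, 0.885, -0.009], [0.885, 0.465, -0.0], [0.004, -0.008, -1.0]]
contact_force: [1.2, 1.2, -1.1]
width: 7.6
```

```bash
python3 - <<'E'
from h import *
c=cam("wrist");cv2.imwrite("pics/w18.png",c["img"][:,:,::-1])
plan(rack_pt(94.5,-5,240),rackR(RK[2]))
E
```

```text
tcp [587.5 293.6 267.2] d_tool [-597.6 -313.3   30.4] d after rot [-663.9  121.7   27.2] rot [-0.69  0.18 38.08] w 7.7 F [-3.7 -1.2 -3.3] t 24.52 q [-0.13  0.69 -0.7   1.42  0.44  1.21 -0.38]
```

View pics/w18.png

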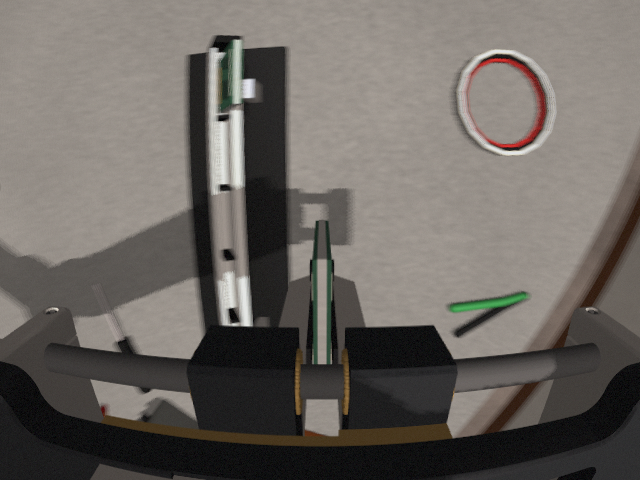

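Emit:
jog_arm(
  targets=[
    {"translation":[-25.9,-25,0],"twist":[-0.6,0,6.3],"claw":0},
    {"translation":[-28.5,-22,0],"twist":[0,0,6.3],"claw":0},
    {"translation":[-30.8,-18.7,0],"twist":[0,0,6.3],"claw":0},
    {"translation":[-32.6,-15.2,0],"twist":[0,0,6.3],"claw":0},
    {"translation":[-34.1,-11.5,0],"twist":[0,0,6.3],"claw":0},
    {"translation":[-35.2,-7.7,0],"twist":[0,0,6.3],"claw":0},
    {"translation":[-35.8,-3.8,0],"twist":[0,0,0],"claw":0},
    {"translation":[-35.8,-3.8,0],"twist":[0,0,0],"claw":0},
  ],
)

```text
t: 25.18
tcp_pos: [497.4, 13.1, 264.5]
tcp_rot: [[0.189, 0.982, -0.023], [0.982, -0.189, -0.0], [-0.004, -0.023, -1.0]]
contact_force: [1.3, -0.7, -1.4]
width: 7.8
```

Emit:
jog_arm(
  targets=[
    {"translation":[-35.8,-3.8,0],"twist":[0,0,0],"claw":0},
    {"translation":[-35.8,-3.8,0],"twist":[0,0,0],"claw":0},
    {"translation":[-35.8,-3.8,0],"twist":[0,0,0],"claw":0},
    {"translation":[-35.8,-3.8,0],"twist":[0,0,0],"claw":0},
    {"translation":[-35.8,-3.8,0],"twist":[0,0,0],"claw":0},
    {"translation":[-35.8,-3.8,0],"twist":[0,0,0],"claw":0},
    {"translation":[-35.8,-3.8,0],"twist":[0,0,0],"claw":0},
    {"translation":[-20,-2,0],"twist":[0,0,0],"claw":0},
  ],
)

```text
t: 25.85
tcp_pos: [410.5, -264.1, 265.0]
tcp_rot: [[0.191, 0.98, -0.046], [0.981, -0.191, 0.005], [-0.004, -0.046, -0.999]]
contact_force: [0.8, -0.0, -1.6]
width: 8.1
```

```bash
python3 - <<'E'
from h import *
plan(rack_pt(-95.3,-5,200),rackR(RK[2]))
E
```

```text
tcp [ 410.5 -264.1  265. ] d_tool [-83.4  12.4  64.9] d after rot [-83.8   8.1  65. ] rot [-2.66  0.23 -0.91] w 8.1 F [ 0.8 -0.  -1.6] t 25.85 q [ 0.86  0.4  -0.51  1.86  0.25  0.99  0.05]
```

Emit:
jog_arm(
  targets=[
    {"translation":[-28,4,20],"twist":[-2.7,0.2,-0.9],"claw":0},
    {"translation":[-28,3,25],"twist":[0,0,0],"claw":0},
    {"translation":[-26,2,25],"twist":[0,0,0],"claw":0},
    {"translation":[0,0,25],"twist":[0,0,0],"claw":0},
    {"translation":[0,0,20],"twist":[0,0,0],"claw":0},
    {"translation":[0,0,0],"twist":[0,0,0],"claw":0},
    {"translation":[0,0,0],"twist":[0,0,0],"claw":0},
  ],
)

```text
t: 26.43
tcp_pos: [399.1, -361.4, 142.8]
tcp_rot: [[0.189, 0.982, -0.012], [0.982, -0.189, 0.003], [0.001, -0.012, -1.0]]
contact_force: [0.6, 0.0, -1.6]
width: 8.1
```

```bash
python3 - <<'E'
from h import *
c=cam("wrist");plan(rack_pt(-95.3,-5,80),rackR(RK[2]))
rackov(c,"pics/w19.png",(170,180,470,405))
E
```

```text
tcp [ 399.1 -361.3  143. ] d_tool [13.9  2.8 63. ] d after rot [13.9  2.2 63. ] rot [-0.68 -0.04 -0.78] w 7.7 F [ 0.3 -0.3 -1.2] t 26.48 q [ 0.96  0.61 -0.42  1.89  0.37  0.72  0.13]
```

View pics/w19.png

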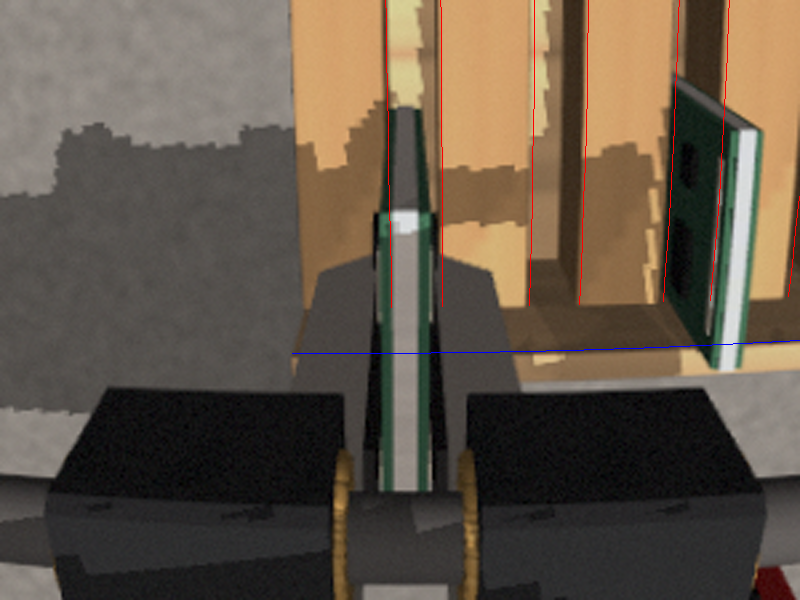

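Emit:
jog_arm(
  targets=[
    {"translation":[14,2,5],"twist":[-0.7,0,-0.8],"claw":0},
    {"translation":[0,0,0],"twist":[0,0,0],"claw":0},
    {"translation":[0,0,8],"twist":[0,0,0],"claw":0},
    {"translation":[0,0,0],"twist":[0,0,0],"claw":0},
    {"translation":[0,0,0],"twist":[0,0,0],"claw":0},
  ],
)

```text
t: 26.9
tcp_pos: [407.5, -349.2, 134.4]
tcp_rot: [[0.173, 0.985, 0.005], [0.985, -0.173, -0.004], [-0.003, 0.005, -1.0]]
contact_force: [-0.2, -0.4, -0.8]
width: 7.6
```

```bash
python3 - <<'E'
from h import *
c=cam("wrist");plan(rack_pt(-95.3,-5,80),rackR(RK[2]))
rackov(c,"pics/w20.png",(170,180,470,405))
E
```

```text
tcp [ 407.4 -349.2  134.3] d_tool [ 0.7 -4.1 54.3] d after rot [ 0.5 -3.8 54.3] rot [0.29 0.18 0.16] w 7.9 F [ 0.5 -0.9 -1.7] t 26.95 q [ 0.93  0.62 -0.41  1.92  0.38  0.67  0.11]
```

View pics/w20.png

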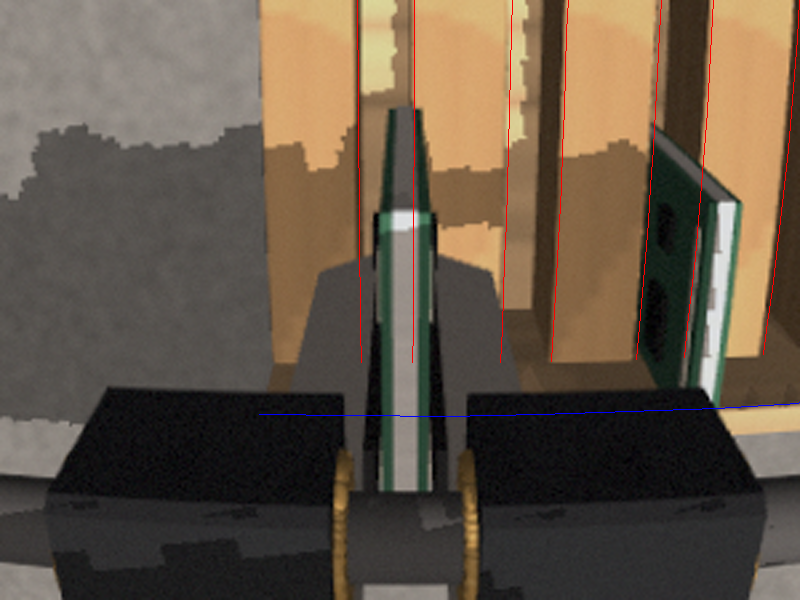

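Emit:
jog_arm(
  targets=[
    {"translation":[0.5,-3.8,0],"twist":[0.3,0.2,0.1],"claw":0},
    {"translation":[0,0,0],"twist":[0,0,0],"claw":0},
    {"translation":[0,0,6],"twist":[0,0,0],"claw":0},
    {"translation":[0,0,0],"twist":[0,0,0],"claw":0},
  ],
)

```text
t: 27.28
tcp_pos: [403.4, -349.4, 129.0]
tcp_rot: [[0.176, 0.984, 0.0], [0.984, -0.176, -0.001], [-0.001, 0.001, -1.0]]
contact_force: [-0.6, 0.4, -0.9]
width: 8.1
```

```bash
python3 - <<'E'
from h import *
c=cam("wrist");plan(rack_pt(-95.3,-5,80),rackR(RK[2]))
rackov(c,"pics/w21.png",(170,180,470,405))
E
```

```text
tcp [ 403.7 -349.5  129.5] d_tool [ 1.6 -0.4 49.5] d after rot [ 1.5 -0.3 49.5] rot [ 0.07  0.08 -0.03] w 7.7 F [ 0.2 -0.  -1. ] t 27.33 q [ 0.93  0.62 -0.41  1.93  0.39  0.67  0.11]
```

View pics/w21.png

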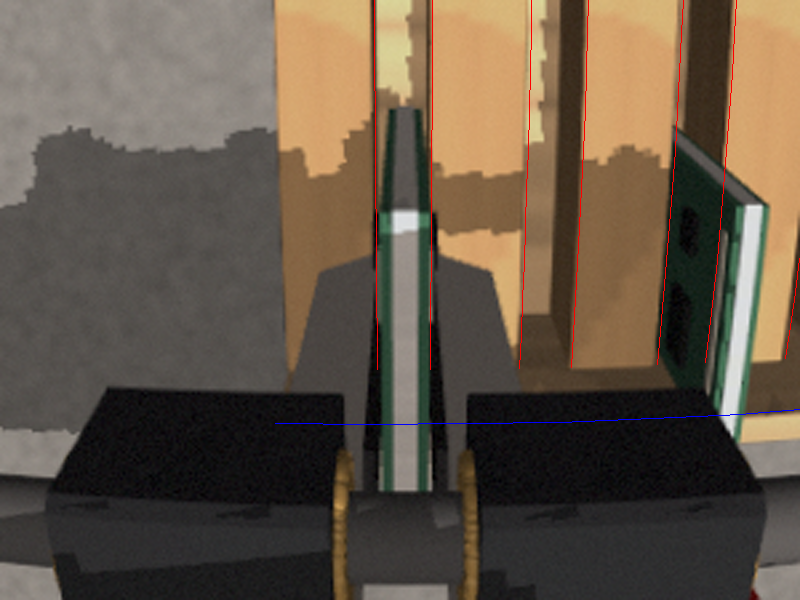

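Centred in the slot; descend.

Emit:
jog_arm(
  targets=[
    {"translation":[0,-0.3,10],"twist":[0,0,0],"claw":0},
    {"translation":[0,0,12],"twist":[0,0,0],"claw":0},
    {"translation":[0,0,12],"twist":[0,0,0],"claw":0},
    {"translation":[0,0,0],"twist":[0,0,0],"claw":0},
  ],
)

```text
t: 27.67
tcp_pos: [403.4, -350.1, 93.1]
tcp_rot: [[0.177, 0.984, 0.001], [0.984, -0.177, -0.002], [-0.002, 0.002, -1.0]]
contact_force: [-0.4, 0.7, -1.2]
width: 7.6
```

```bash
python3 - <<'E'
from h import *
plan(rack_pt(-95.3,-5,80),rackR(RK[2]))
E
```

```text
tcp [ 403.4 -350.1   93.1] d_tool [ 2.1 -0.1 13.1] d after rot [ 2.1 -0.  13.1] rot [ 0.11  0.12 -0.07] w 7.6 F [-0.4  0.7 -1.2] t 27.67 q [ 0.91  0.68 -0.37  1.95  0.43  0.59  0.07]
```

Emit:
jog_arm(
  targets=[
    {"translation":[0,0,9],"twist":[0,0,0],"claw":0},
    {"translation":[0,0,4],"twist":[0,0,0],"claw":0},
    {"translation":[0,0,3],"twist":[0,0,0],"claw":0},
  ],
)

```text
t: 27.92
tcp_pos: [403.6, -350.6, 78.2]
tcp_rot: [[0.177, 0.984, 0.001], [0.984, -0.177, -0.004], [-0.004, 0.001, -1.0]]
contact_force: [-7.7, 3.8, 42.1]
width: 7.4
```

Emit:
jog_arm(
  targets=[
    {"translation":[0,0,-0.5],"twist":[0,-0.2,0],"claw":0},
    {"translation":[-5,0,0],"twist":[0,0,0],"claw":0},
    {"translation":[-4,0,0],"twist":[0,0,0],"claw":0},
    {"translation":[-3,0,0],"twist":[0,0,0],"claw":0},
    {"translation":[-2,0,0],"twist":[0,0,0],"claw":0},
    {"translation":[-2,0,0],"twist":[0,0,0],"claw":0},
  ],
)

```text
t: 28.42
tcp_pos: [402.5, -364.7, 79.7]
tcp_rot: [[0.176, 0.984, 0.002], [0.984, -0.176, -0.005], [-0.004, 0.003, -1.0]]
contact_force: [1.3, 7.9, 4.1]
width: 8.1
```

```bash
python3 - <<'E'
from h import *
plan(rack_pt(-95.3,-20,80),rackR(RK[2]))
E
```

```text
tcp [ 402.5 -364.7   79.7] d_tool [ 1.7 -1.7 -0.3] d after rot [ 1.7 -1.7 -0.3] rot [0.18 0.25 0.02] w 8.1 F [1.3 7.9 4.1] t 28.42 q [ 0.92  0.71 -0.36  1.94  0.44  0.57  0.08]
```

Emit:
jog_arm(
  targets=[
    {"translation":[-1.5,0,1],"twist":[0.2,0.2,0],"claw":0},
    {"translation":[-1,0,1],"twist":[0,0,0],"claw":0},
    {"translation":[0,0,0],"twist":[0,0,0],"claw":0.12},
    {"translation":[0,0,0],"twist":[0,0,0],"claw":0.22},
    {"translation":[0,0,0],"twist":[0,0,0],"claw":0.22},
    {"translation":[0,0,0],"twist":[0,0,0],"claw":0.22},
  ],
)

```text
t: 28.92
tcp_pos: [402.7, -367.1, 78.0]
tcp_rot: [[0.176, 0.984, 0.0], [0.984, -0.176, 0.001], [0.001, 0.0, -1.0]]
contact_force: [0.5, 0.9, 0.2]
width: 20.5
```

Emit:
jog_arm(
  targets=[
    {"translation":[1,0,-15],"twist":[0,0,0],"claw":0.22},
    {"translation":[1,0,-25],"twist":[0,0,0],"claw":0.22},
    {"translation":[0,0,-30],"twist":[0,0,0],"claw":0.22},
    {"translation":[30,0,-30],"twist":[0,0,0],"claw":0.4},
    {"translation":[35,0,-30],"twist":[0,0,0],"claw":0.45},
    {"translation":[0,0,-10],"twist":[0,0,0],"claw":0.45},
    {"translation":[0,0,0],"twist":[0,0,0],"claw":0.45},
  ],
)

```text
t: 29.5
tcp_pos: [412.8, -303.1, 220.7]
tcp_rot: [[0.182, 0.983, -0.003], [0.983, -0.182, 0.002], [0.001, -0.004, -1.0]]
contact_force: [0.2, -1.8, -0.4]
width: 41.3
```

```bash
python3 - <<'E'
from h import *
c=cam("wrist");rackov(c,"pics/w22.png",(150,170,450,395))
s=cam("scene");cv2.imwrite("pics/s22.png",cv2.resize(s["img"][130:290,140:340,::-1],(750,600),interpolation=cv2.INTER_CUBIC))
t=cam("top");cv2.imwrite("pics/t22.png",t["img"][:,:,::-1])
plan(stand_pt(144.5,200),RB)
E
```

```text
tcp [ 411.1 -303.1  217.7] d_tool [719.1 -39.5   8.1] d after rot [ 588.9  377.9 -170.8] rot [ 23.67  -8.72 -37.58] w 42.4 F [ 0.7 -0.7 -0.6] t 29.65 q [ 0.92  0.48 -0.48  1.89  0.29  0.85  0.1 ]
```

View pics/w22.png

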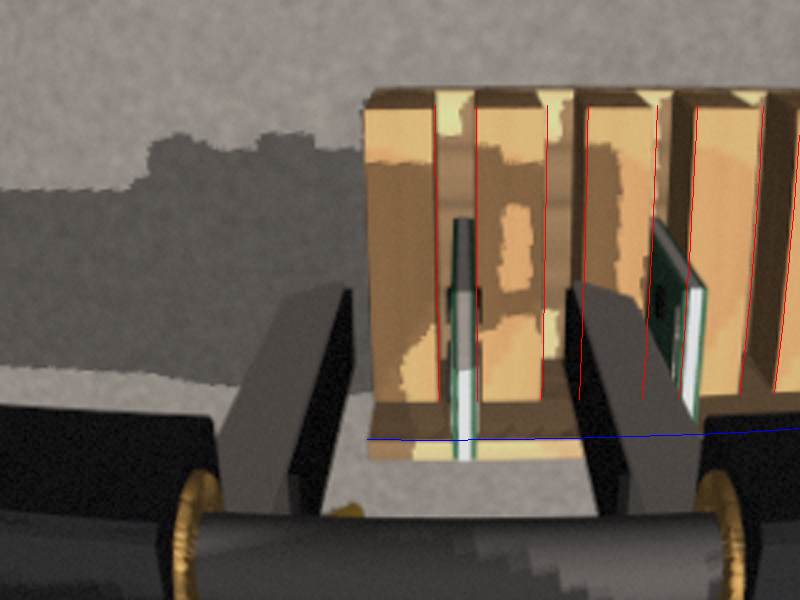

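View pics/s22.png

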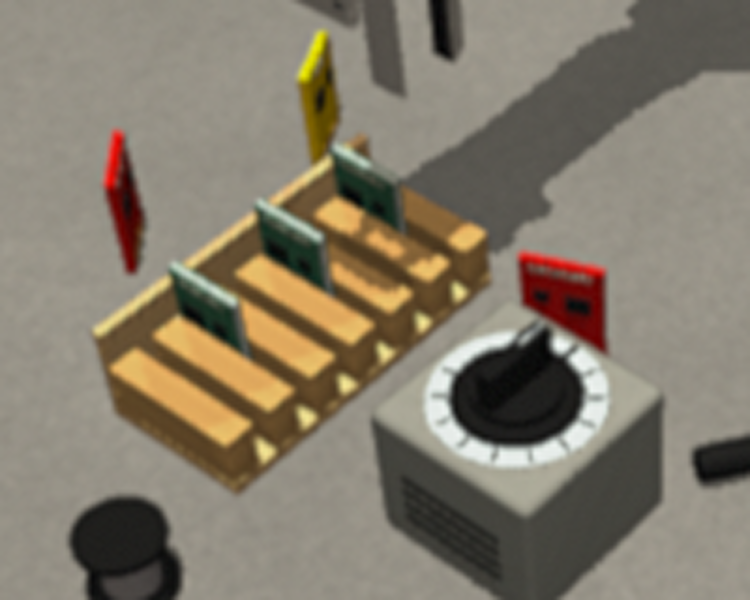

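View pics/t22.png

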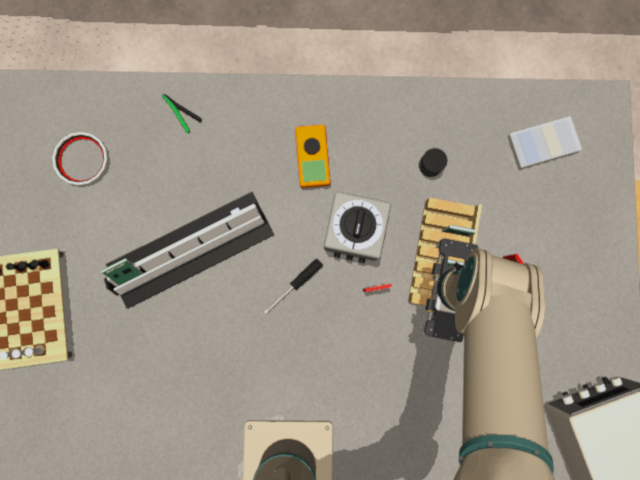

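Emit:
jog_arm(
  targets=[
    {"translation":[36,-2,-10],"twist":[0,0,-6.3],"claw":0.45},
    {"translation":[36,2,-10],"twist":[0,0,-6.3],"claw":0.45},
    {"translation":[36,6.1,-10],"twist":[0,0,-6.3],"claw":0.45},
    {"translation":[35.6,10.1,-5],"twist":[0,0,-6.3],"claw":0.45},
    {"translation":[34.3,13.9,0],"twist":[0,0,-6.3],"claw":0.45},
    {"translation":[32.5,17.6,0],"twist":[0,0,-6.3],"claw":0.45},
    {"translation":[30.4,21,0],"twist":[0,0,0],"claw":0.45},
    {"translation":[30.4,21,0],"twist":[0,0,0],"claw":0.45},
  ],
)

```text
t: 30.32
tcp_pos: [443.1, -19.0, 242.5]
tcp_rot: [[-0.455, 0.89, -0.027], [0.89, 0.455, 0.009], [0.021, -0.02, -1.0]]
contact_force: [0.9, 0.0, 0.6]
width: 42.3
```

Emit:
jog_arm(
  targets=[
    {"translation":[30.4,21,0],"twist":[0,0,0],"claw":0.45},
    {"translation":[30.4,21,0],"twist":[0,0,0],"claw":0.45},
    {"translation":[30.4,21,0],"twist":[0,0,0],"claw":0.45},
    {"translation":[30.4,21,0],"twist":[0,0,0],"claw":0.45},
    {"translation":[30.4,21,0],"twist":[0,0,0],"claw":0.45},
    {"translation":[30.4,21,0],"twist":[0,0,0],"claw":0.45},
    {"translation":[25,15,-5],"twist":[5,0,0],"claw":0.45},
    {"translation":[25,12,-5],"twist":[5,0,0],"claw":0.45},
  ],
)

```text
t: 30.98
tcp_pos: [472.1, 259.0, 238.9]
tcp_rot: [[-0.442, 0.872, -0.208], [0.897, 0.435, -0.08], [0.021, -0.222, -0.975]]
contact_force: [1.9, 0.7, -0.6]
width: 42.2
```

```bash
python3 - <<'E'
from h import *
plan(stand_pt(144.5,164),RB)
E
```

```text
tcp [472.1 259.  238.9] d_tool [120.3  92.7  41.8] d after rot [119.5 101.1  17.7] rot [12.18 -1.63 -0.98] w 42.2 F [ 1.9  0.7 -0.6] t 30.98 q [-0.12  0.65 -0.69  1.59  0.33  1.25 -0.42]
```

Emit:
jog_arm(
  targets=[
    {"translation":[28,23,2],"twist":[6,-0.8,-0.5],"claw":0.45},
    {"translation":[28,23,2],"twist":[6,-0.8,-0.5],"claw":0.45},
    {"translation":[28,24,4],"twist":[0,0,0],"claw":0.45},
    {"translation":[27,24,4],"twist":[0,0,0],"claw":0.45},
    {"translation":[0,0,0],"twist":[0,0,0],"claw":0.45},
    {"translation":[0,0,0],"twist":[0,0,0],"claw":0.45},
  ],
)

```text
t: 31.48
tcp_pos: [496.1, 401.1, 171.6]
tcp_rot: [[-0.462, 0.793, -0.397], [0.887, 0.408, -0.215], [-0.009, -0.452, -0.892]]
contact_force: [-0.6, -1.5, -0.0]
width: 42.4
```

```bash
python3 - <<'E'
from h import *
c=cam("wrist");cv2.imwrite("pics/w23.png",c["img"][:,:,::-1])
plan(stand_pt(146,104,-1),RB)
print(proj(c,[stand_pt(146+y,84,x) for y in(-30,30) for x in (-4,4)]).round(1).tolist())
E
```

```text
tcp [495.  400.8 171. ] d_tool [ 6.4 -5.  52.7] d after rot [ 6.1 -6.8 52.6] rot [-1.96  0.35 -0.34] w 42.2 F [-1.   0.1 -1.6] t 31.53 q [-0.43  1.01 -0.62  1.08  0.33  1.62 -0.49]
[[307.8, 293.1], [319.5, 293.2], [306.1, 205.5], [318.7, 205.5]]
```

View pics/w23.png

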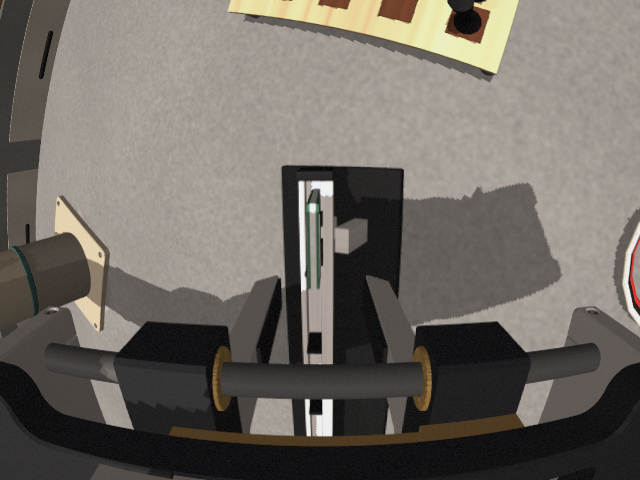

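Emit:
jog_arm(
  targets=[
    {"translation":[8,-6,10],"twist":[-2,0.3,-0.3],"claw":0.45},
    {"translation":[0,0,20],"twist":[0.1,0,0],"claw":0.45},
    {"translation":[0,0,20],"twist":[0.1,0,0],"claw":0.45},
    {"translation":[0,0,0],"twist":[0,0,0],"claw":0.45},
    {"translation":[0,0,0],"twist":[0,0,0],"claw":0.45},
  ],
)

```text
t: 31.95
tcp_pos: [470.1, 386.6, 125.8]
tcp_rot: [[-0.457, 0.806, -0.376], [0.889, 0.411, -0.201], [-0.007, -0.426, -0.905]]
contact_force: [0.3, 0.7, 0.7]
width: 42.2
```

```bash
python3 - <<'E'
from h import *
c=cam("wrist");cv2.imwrite("pics/w24.png",c["img"][:,:,::-1])
plan(stand_pt(148,66,-2),RB)
print(proj(c,[stand_pt(148+y,84,x) for y in(-30,30) for x in (-4,4)]).round(1).tolist())
E
```

```text
tcp [470.4 386.4 125.7] d_tool [ 9.6 -1.1 37.5] d after rot [ 9.4 -1.1 37.6] rot [-0.2   0.19 -0.65] w 42.3 F [-0.2 -0.7 -0.6] t 32.0 q [-0.4   1.   -0.62  1.25  0.35  1.45 -0.53]
[[314.0, 327.4], [328.8, 327.3], [311.9, 218.1], [328.2, 217.9]]
```

View pics/w24.png

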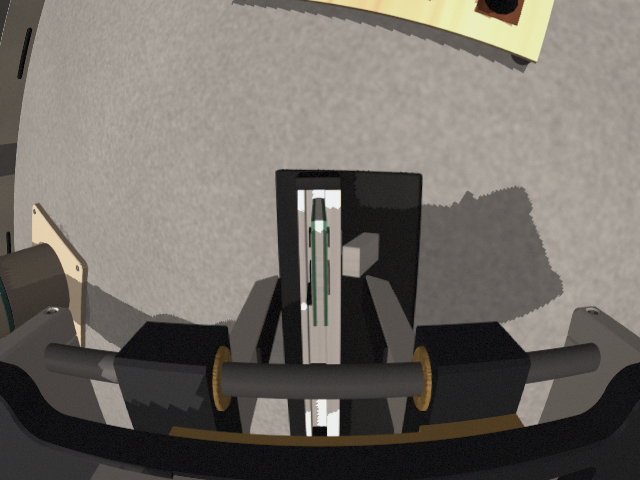

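Emit:
jog_arm(
  targets=[
    {"translation":[9.5,-1,8],"twist":[-0.2,0.2,-0.7],"claw":0.45},
    {"translation":[0,0,15],"twist":[0.1,0,0],"claw":0.45},
    {"translation":[0,0,14],"twist":[0,0,0],"claw":0.45},
    {"translation":[0,0,0],"twist":[0,0,0],"claw":0.45},
    {"translation":[0,0,0],"twist":[0,0,0],"claw":0.45},
  ],
)

```text
t: 32.42
tcp_pos: [454.4, 389.6, 95.7]
tcp_rot: [[-0.462, 0.806, -0.369], [0.887, 0.422, -0.188], [0.004, -0.414, -0.91]]
contact_force: [-0.8, 0.3, 0.4]
width: 42.4
```

```bash
python3 - <<'E'
from h import *
plan(stand_pt(148,66,-2),RB)
E
```

```text
tcp [454.4 389.6  95.7] d_tool [-0.9 -2.3  4.9] d after rot [-0.9 -2.3  5. ] rot [ 0.52 -0.3  -0.05] w 42.4 F [-0.8  0.3  0.4] t 32.42 q [-0.4   1.01 -0.62  1.32  0.36  1.36 -0.55]
```

Emit:
jog_arm(
  targets=[
    {"translation":[-0.8,-2,5],"twist":[0.5,-0.3,0],"claw":0.4},
    {"translation":[0,0,0],"twist":[0,0,0],"claw":0.2},
    {"translation":[0,0,0],"twist":[0,0,0],"claw":0},
    {"translation":[0,0,0],"twist":[0,0,0],"claw":0},
    {"translation":[0,0,0],"twist":[0,0,0],"claw":0},
    {"translation":[0,0,0],"twist":[0,0,0],"claw":0},
    {"translation":[0,0,0],"twist":[0,0,0],"claw":0},
    {"translation":[0,0,0],"twist":[0,0,0],"claw":0},
  ],
  newtons=25,
)

```text
t: 33.08
tcp_pos: [451.0, 388.6, 95.3]
tcp_rot: [[-0.465, 0.802, -0.374], [0.885, 0.422, -0.196], [0.001, -0.422, -0.906]]
contact_force: [-0.0, -0.6, 0.1]
width: 8.2
```

Emit:
jog_arm(
  targets=[
    {"translation":[0,0,-15],"twist":[0,0,0],"claw":0},
    {"translation":[0,0,-25],"twist":[0,0,0],"claw":0},
    {"translation":[0,0,-35],"twist":[0,0,0],"claw":0},
    {"translation":[0,0,-35],"twist":[0,0,0],"claw":0},
    {"translation":[0,0,-35],"twist":[-6,0,0],"claw":0},
    {"translation":[0,0,-30],"twist":[-6,0,0],"claw":0},
    {"translation":[0,0,-20],"twist":[-6,0,0],"claw":0},
    {"translation":[0,0,0],"twist":[-6,0,0],"claw":0},
  ],
)

```text
t: 33.75
tcp_pos: [527.7, 426.6, 269.6]
tcp_rot: [[-0.46, 0.888, -0.005], [0.888, 0.46, -0.002], [0.001, -0.005, -1.0]]
contact_force: [0.2, 1.2, -2.1]
width: 7.9
```

```bash
python3 - <<'E'
from h import *
c=cam("wrist");cv2.imwrite("pics/w25.png",c["img"][:,:,::-1])
plan(rack_pt(94.5,0,240),rackR(RK[2]))
E
```

```text
tcp [521.  423.5 267.6] d_tool [-740.6 -310.    32.4] d after rot [-775.1  210.    27.6] rot [-0.45  0.32 37.89] w 7.9 F [-4.9 -2.  -3.7] t 33.8 q [-0.38  0.7  -0.65  1.37  0.43  1.22 -0.58]
```

View pics/w25.png

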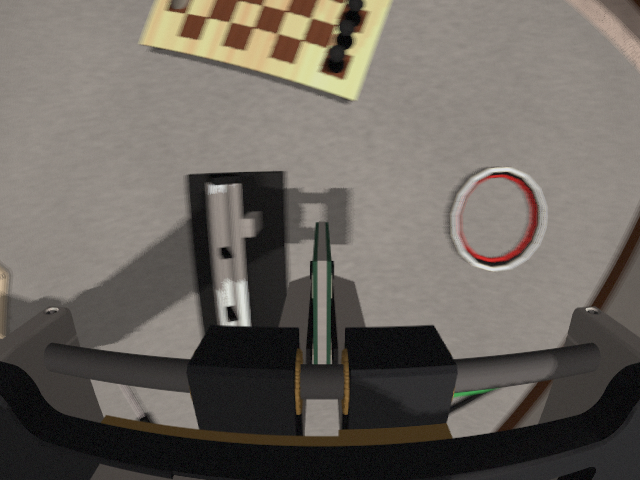

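Emit:
jog_arm(
  targets=[
    {"translation":[-33.2,-13.9,-2],"twist":[-0.5,0.3,6.3],"claw":0},
    {"translation":[-34.5,-10.2,-2],"twist":[0,0,6.3],"claw":0},
    {"translation":[-35.4,-6.3,-2],"twist":[0,0,6.3],"claw":0},
    {"translation":[-35.9,-2.4,-2],"twist":[0,0,6.3],"claw":0},
    {"translation":[-36,1.6,-2],"twist":[0,0,6.3],"claw":0},
    {"translation":[-35.6,5.5,-2],"twist":[0,0,6.3],"claw":0},
    {"translation":[-34.7,9.4,-2],"twist":[0,0,0],"claw":0},
    {"translation":[-34.7,9.4,-2],"twist":[0,0,0],"claw":0},
  ],
)

```text
t: 34.47
tcp_pos: [536.7, 132.8, 279.1]
tcp_rot: [[0.188, 0.982, -0.026], [0.982, -0.188, 0.0], [-0.005, -0.025, -1.0]]
contact_force: [-0.5, 0.5, -2.1]
width: 8.0
```

Emit:
jog_arm(
  targets=[
    {"translation":[-34.7,9.4,-2],"twist":[-0.5,0,0],"claw":0},
    {"translation":[-34.7,9.4,-2],"twist":[-0.5,0,0],"claw":0},
    {"translation":[-34.7,9.4,-2],"twist":[-0.5,0,0],"claw":0},
    {"translation":[-34.7,9.4,-2],"twist":[-0.5,0,0],"claw":0},
    {"translation":[-34.7,9.4,-2],"twist":[-0.5,0,0],"claw":0},
    {"translation":[-34.7,9.4,-2],"twist":[-0.5,0,0],"claw":0},
    {"translation":[-34.7,9.4,-2],"twist":[0,0,0],"claw":0},
    {"translation":[-34.7,9.4,0],"twist":[0,0,0],"claw":0},
  ],
)

```text
t: 35.13
tcp_pos: [557.2, -170.4, 291.3]
tcp_rot: [[0.188, 0.982, 0.004], [0.982, -0.188, -0.007], [-0.006, 0.005, -1.0]]
contact_force: [0.9, 0.6, -2.5]
width: 7.9
```

```bash
python3 - <<'E'
from h import *
plan(rack_pt(94.5,5,240),rackR(RK[2]))
E
```

```text
tcp [ 557.2 -170.4  291.3] d_tool [-190.6   72.    52.9] d after rot [-191.8   69.9   51.3] rot [ 0.28  0.37 -0.7 ] w 7.9 F [ 0.9  0.6 -2.5] t 35.13 q [ 0.55  0.49 -0.47  1.62  0.25  1.09 -0.18]
```

Emit:
jog_arm(
  targets=[
    {"translation":[-32,12,0],"twist":[0,0.4,-0.7],"claw":0},
    {"translation":[-32,12,0],"twist":[-0.3,0,0],"claw":0},
    {"translation":[-32,12,10],"twist":[-0.3,0,0],"claw":0},
    {"translation":[-32,12,15],"twist":[-0.3,0,0],"claw":0},
    {"translation":[-32,12,15],"twist":[0,0,0],"claw":0},
    {"translation":[-28,10,10],"twist":[0,0,0],"claw":0},
    {"translation":[0,0,0],"twist":[0,0,0],"claw":0},
    {"translation":[0,0,0],"twist":[0,0,0],"claw":0},
  ],
)

```text
t: 35.8
tcp_pos: [588.1, -392.4, 230.9]
tcp_rot: [[0.191, 0.982, -0.002], [0.982, -0.191, 0.004], [0.003, -0.003, -1.0]]
contact_force: [0.3, 1.3, -1.3]
width: 7.9
```

```bash
python3 - <<'E'
from h import *
plan(rack_pt(94.5,-5,145),rackR(RK[2]))
E
```

```text
tcp [ 588.1 -392.4  230.9] d_tool [11.1  0.5 85.9] d after rot [11.4  0.4 85.9] rot [-0.15 -0.2  -0.86] w 7.9 F [ 0.3  1.3 -1.3] t 35.8 q [ 0.77  0.74 -0.42  1.31  0.31  1.15  0.13]
```

Emit:
jog_arm(
  targets=[
    {"translation":[11,0,10],"twist":[-0.2,-0.2,-0.9],"claw":0},
    {"translation":[0,0,25],"twist":[0,0,0],"claw":0},
    {"translation":[0,0,25],"twist":[0,0,0],"claw":0},
    {"translation":[0,0,22],"twist":[0,0,0],"claw":0},
    {"translation":[0,0,0],"twist":[0,0,0],"claw":0},
    {"translation":[0,0,0],"twist":[0,0,0],"claw":0},
  ],
)

```text
t: 36.3
tcp_pos: [590.4, -378.2, 144.0]
tcp_rot: [[0.173, 0.985, -0.007], [0.985, -0.173, 0.007], [0.006, -0.008, -1.0]]
contact_force: [1.1, 0.3, -1.1]
width: 7.7
```

```bash
python3 - <<'E'
from h import *
c=cam("wrist");plan(rack_pt(94.5,-5,80),rackR(RK[2]))
rackov(c,"pics/w26.png",(170,180,470,405))
E
```

```text
tcp [ 590.1 -378.   143.9] d_tool [-3.6  1.6 63.9] d after rot [-3.2  1.  63.9] rot [-0.5  -0.35  0.16] w 7.8 F [-0.2 -0.2 -2.6] t 36.35 q [ 0.74  0.82 -0.4   1.41  0.35  0.99  0.09]
```

View pics/w26.png

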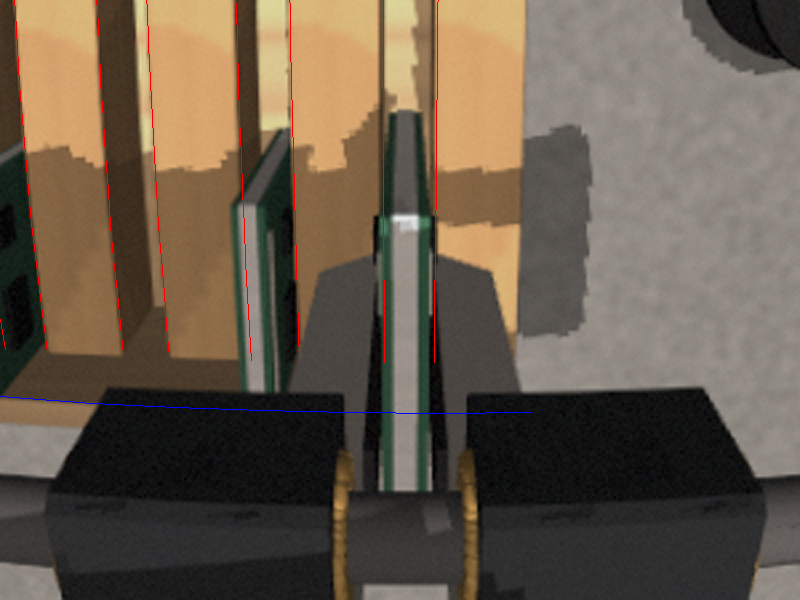

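Emit:
jog_arm(
  targets=[
    {"translation":[-2,0.8,5],"twist":[-0.5,-0.3,0.2],"claw":0},
    {"translation":[0,0,0],"twist":[0,0,0],"claw":0},
    {"translation":[0,0,7],"twist":[0,0,0],"claw":0},
    {"translation":[0,0,0],"twist":[0,0,0],"claw":0},
    {"translation":[0,0,0],"twist":[0,0,0],"claw":0},
  ],
)

```text
t: 36.77
tcp_pos: [593.9, -380.8, 136.8]
tcp_rot: [[0.176, 0.984, 0.008], [0.984, -0.176, -0.004], [-0.002, 0.008, -1.0]]
contact_force: [-0.2, -0.1, -1.9]
width: 7.7
```

```bash
python3 - <<'E'
from h import *
c=cam("wrist");plan(rack_pt(94.2,-5,80),rackR(RK[2]))
rackov(c,"pics/w27.png",(170,180,470,405))
E
```

```text
tcp [ 593.6 -380.8  136.5] d_tool [-1.  -3.6 56.5] d after rot [-1.1 -3.2 56.5] rot [ 0.44  0.12 -0.03] w 7.8 F [-0.7 -0.5 -2.3] t 36.82 q [ 0.74  0.82 -0.4   1.43  0.36  0.96  0.08]
```

View pics/w27.png

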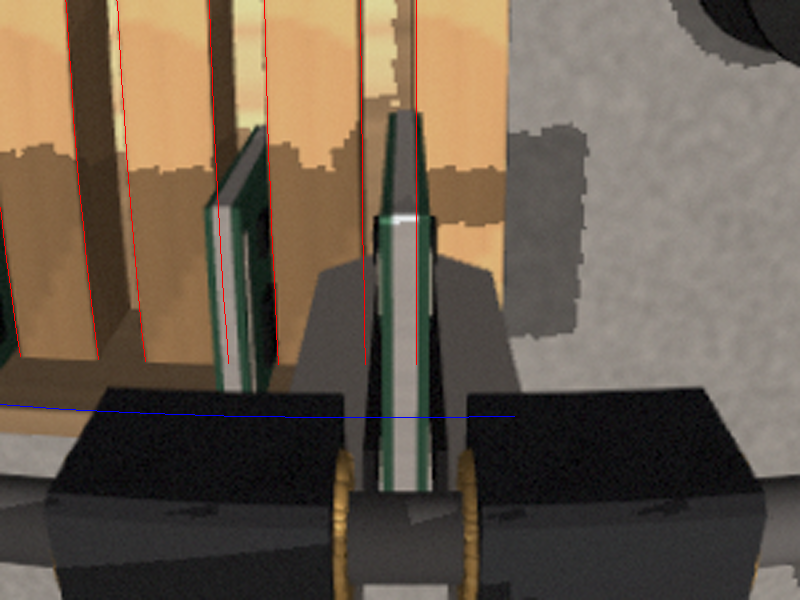

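Emit:
jog_arm(
  targets=[
    {"translation":[-1,-3.4,0],"twist":[0.4,0.1,0],"claw":0},
    {"translation":[0,0,0],"twist":[0,0,0],"claw":0},
    {"translation":[0,0,8],"twist":[0,0,0],"claw":0},
    {"translation":[0,0,0],"twist":[0,0,0],"claw":0},
  ],
)

```text
t: 37.15
tcp_pos: [589.9, -381.8, 129.0]
tcp_rot: [[0.177, 0.984, 0.001], [0.984, -0.177, -0.001], [-0.001, 0.001, -1.0]]
contact_force: [-0.4, 0.5, -2.7]
width: 7.6
```

```bash
python3 - <<'E'
from h import *
c=cam("wrist");plan(rack_pt(94.2,-5,80),rackR(RK[2]))
rackov(c,"pics/w28.png",(170,180,470,405))
E
```

```text
tcp [ 590.5 -382.   129.9] d_tool [ 0.7 -0.5 49.9] d after rot [ 0.7 -0.4 49.9] rot [ 0.16  0.07 -0.07] w 7.7 F [-0.2  0.5 -1.8] t 37.2 q [ 0.74  0.83 -0.4   1.43  0.36  0.95  0.08]
```

View pics/w28.png

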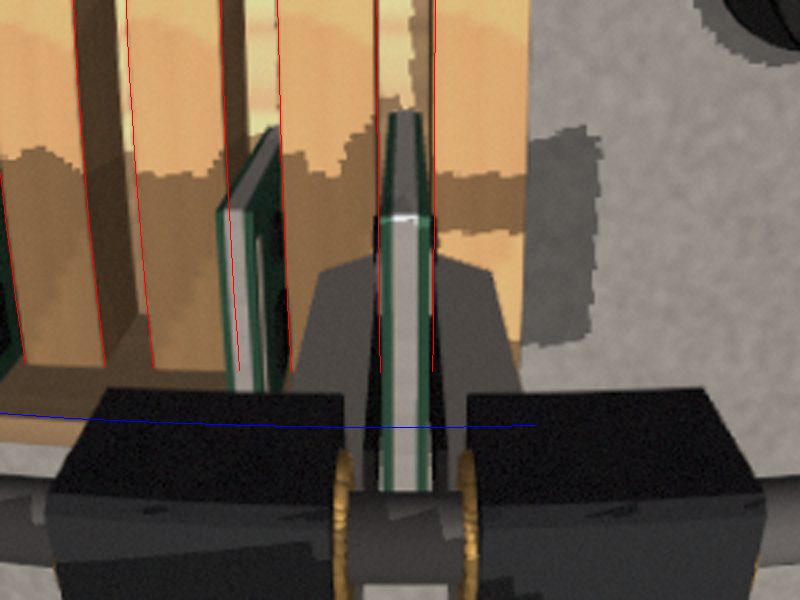

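Emit:
jog_arm(
  targets=[
    {"translation":[0,-0.2,10],"twist":[0,0,0],"claw":0},
    {"translation":[0,0,12],"twist":[0,0,0],"claw":0},
    {"translation":[0,0,12],"twist":[0,0,0],"claw":0},
    {"translation":[0,0,0],"twist":[0,0,0],"claw":0},
  ],
)

```text
t: 37.53
tcp_pos: [589.9, -382.1, 92.4]
tcp_rot: [[0.177, 0.984, 0.002], [0.984, -0.177, -0.002], [-0.001, 0.002, -1.0]]
contact_force: [-0.6, 0.6, -3.3]
width: 7.8
```

Emit:
jog_arm(
  targets=[
    {"translation":[0,0,7],"twist":[0,0,0],"claw":0},
    {"translation":[0,0,4],"twist":[0,0,0],"claw":0},
    {"translation":[0,0,2],"twist":[0,0,0],"claw":0},
  ],
)

```text
t: 37.78
tcp_pos: [590.3, -382.0, 81.9]
tcp_rot: [[0.178, 0.984, 0.001], [0.984, -0.178, -0.002], [-0.002, 0.001, -1.0]]
contact_force: [-6.0, 3.4, 20.2]
width: 7.4
```

Emit:
jog_arm(
  targets=[
    {"translation":[0,0,-0.5],"twist":[0,0,0],"claw":0},
    {"translation":[-5,0,0],"twist":[0,0,0],"claw":0},
    {"translation":[-4,0,0],"twist":[0,0,0],"claw":0},
    {"translation":[-3,0,0],"twist":[0,0,0],"claw":0},
    {"translation":[-2,0,0],"twist":[0,0,0],"claw":0},
    {"translation":[-2,0,0],"twist":[0,0,0],"claw":0},
    {"translation":[-2,0,0],"twist":[0,0,0],"claw":0},
  ],
)

```text
t: 38.37
tcp_pos: [589.0, -395.6, 82.2]
tcp_rot: [[0.176, 0.984, 0.003], [0.984, -0.176, 0.006], [0.006, 0.002, -1.0]]
contact_force: [0.0, 5.6, 3.4]
width: 8.1
```

```bash
python3 - <<'E'
from h import *
plan(rack_pt(94.5,-20,80),rackR(RK[2]))
E
```

```text
tcp [ 589.  -395.6   82.2] d_tool [-0.7 -1.   2.2] d after rot [-0.7 -1.   2.2] rot [ 0.11 -0.35 -0.  ] w 8.1 F [0.  5.6 3.4] t 38.37 q [ 0.76  0.9  -0.38  1.43  0.38  0.88  0.09]
```

Emit:
jog_arm(
  targets=[
    {"translation":[-2,0,0.5],"twist":[0,-0.4,0],"claw":0},
    {"translation":[-1.5,0,1],"twist":[0,0,0],"claw":0},
    {"translation":[-1,0,1],"twist":[0,0,0],"claw":0},
    {"translation":[0,0,0],"twist":[0,0,0],"claw":0.12},
    {"translation":[0,0,0],"twist":[0,0,0],"claw":0.22},
    {"translation":[0,0,0],"twist":[0,0,0],"claw":0.22},
    {"translation":[0,0,0],"twist":[0,0,0],"claw":0.22},
  ],
)

```text
t: 38.95
tcp_pos: [589.6, -398.8, 82.9]
tcp_rot: [[0.175, 0.985, 0.003], [0.985, -0.175, 0.0], [0.001, 0.003, -1.0]]
contact_force: [0.7, 0.4, -0.5]
width: 20.3
```

Emit:
jog_arm(
  targets=[
    {"translation":[1,0,-15],"twist":[0,0,0],"claw":0.22},
    {"translation":[1,0,-25],"twist":[0,0,0],"claw":0.22},
    {"translation":[0,0,-30],"twist":[0,0,0],"claw":0.22},
    {"translation":[30,-20,-30],"twist":[0,0,0],"claw":0.4},
    {"translation":[35,-30,-30],"twist":[0,0,0],"claw":0.45},
    {"translation":[30,-30,-20],"twist":[0,0,0],"claw":0.45},
    {"translation":[0,0,0],"twist":[0,0,0],"claw":0.45},
    {"translation":[0,0,0],"twist":[0,0,0],"claw":0.45},
  ],
)

```text
t: 39.62
tcp_pos: [533.7, -302.7, 230.9]
tcp_rot: [[0.179, 0.984, 0.005], [0.984, -0.178, -0.004], [-0.003, 0.006, -1.0]]
contact_force: [0.4, -0.0, -0.3]
width: 41.9
```

```bash
python3 - <<'E'
from h import *
c=cam("wrist");rackov(c,"pics/w29.png",(150,150,450,375))
s=cam("scene");cv2.imwrite("pics/s29.png",cv2.resize(s["img"][130:290,140:340,::-1],(750,600),interpolation=cv2.INTER_CUBIC));cv2.imwrite("pics/s29f.png",s["img"][:,:,::-1])
t=cam("top");cv2.imwrite("pics/t29.png",t["img"][:,:,::-1])
print(arm.read_state()["tcp_pos"])
E
```

```text
[ 534.21385994 -303.60800389  228.86339297]
```

View pics/w29.png

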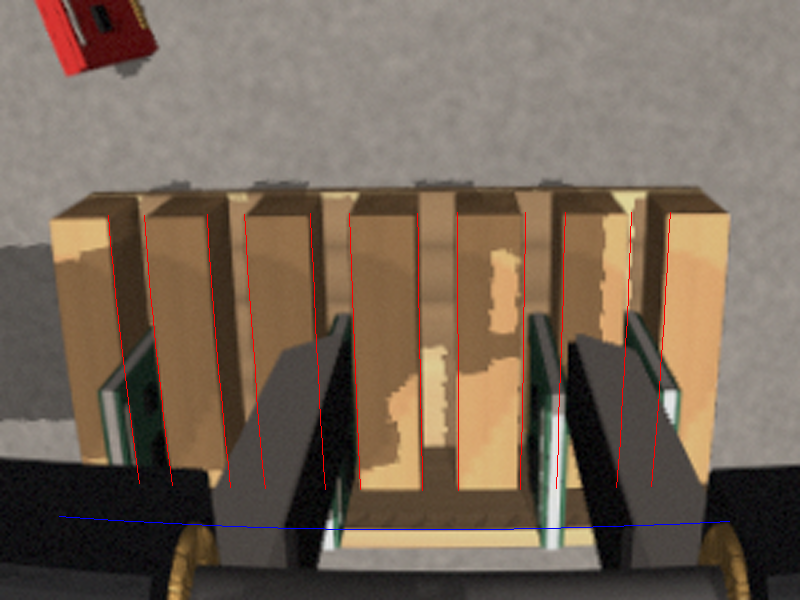

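View pics/s29.png

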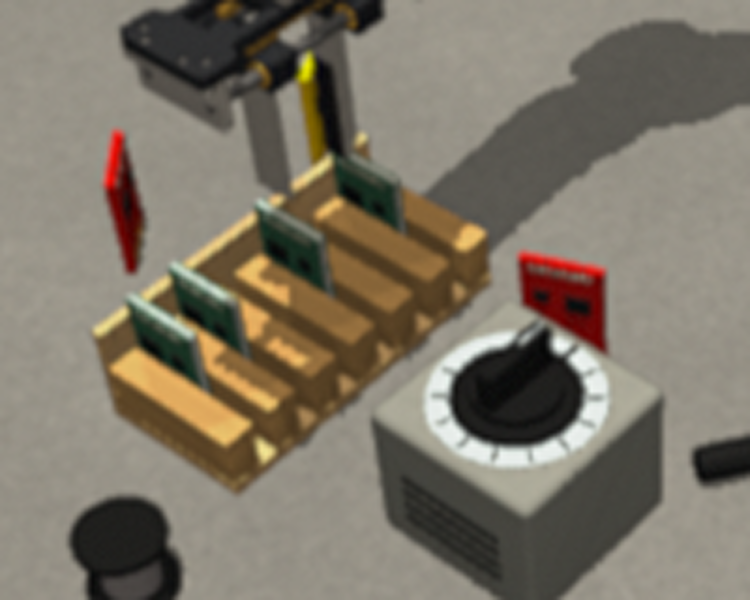

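View pics/t29.png

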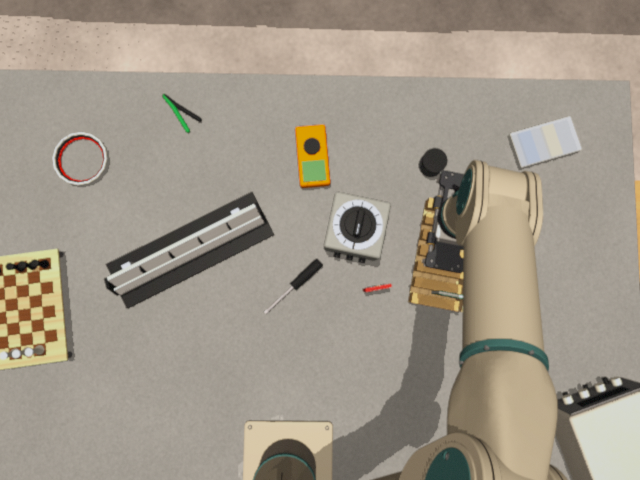

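Emit:
jog_arm(
  targets=[
    {"translation":[35,-10,-5],"twist":[0,0,0],"claw":0.45},
    {"translation":[35,-10,0],"twist":[0,0,0],"claw":0.45},
    {"translation":[35,-10,0],"twist":[0,0,0],"claw":0.45},
    {"translation":[35,-10,0],"twist":[0,0,0],"claw":0.45},
    {"translation":[35,-10,0],"twist":[0,0,0],"claw":0.45},
    {"translation":[35,-10,0],"twist":[0,0,0],"claw":0.45},
    {"translation":[35,-10,0],"twist":[0,0,0],"claw":0.45},
    {"translation":[0,0,0],"twist":[0,0,0],"claw":0.45},
  ],
)

```text
t: 40.43
tcp_pos: [514.1, -52.4, 224.3]
tcp_rot: [[0.202, 0.979, -0.003], [0.979, -0.202, -0.001], [-0.001, -0.003, -1.0]]
contact_force: [0.7, -0.1, -0.1]
width: 42.5
```

```bash
python3 - <<'E'
from h import *
t=cam("top");s=cam("scene")
im=t["img"][180:325,360:520,::-1];k=5;im=cv2.resize(im,None,fx=4.1,fy=4.1,interpolation=cv2.INTER_CUBIC)
cv2.imwrite("pics/t30.png",im)
im=s["img"][155:265,155:285,::-1];cv2.imwrite("pics/s30.png",cv2.resize(im,None,fx=5.4,fy=5.4,interpolation=cv2.INTER_CUBIC))
for x in (-95,-19,57,95):
  print(x,"top",proj(t,[rack_pt(x,-50,94),rack_pt(x,10,94)]).round(1).tolist(),"scene",proj(s,[rack_pt(x,-50,94),rack_pt(x,10,94)]).round(1).tolist())
print(arm.read_state()["tcp_pos"])
E
```

```text
-95 top [[464.3, 297.9], [437.9, 292.8]] scene [[229.6, 168.4], [246.5, 177.8]]
-19 top [[469.7, 264.6], [443.6, 259.6]] scene [[208.6, 183.7], [225.6, 193.7]]
57 top [[475.1, 231.7], [449.1, 226.7]] scene [[186.4, 199.9], [203.4, 210.5]]
95 top [[477.8, 215.4], [451.9, 210.5]] scene [[174.7, 208.4], [191.8, 219.3]]
[514.38897184 -59.53346335 223.8506575 ]
```

View pics/t30.png

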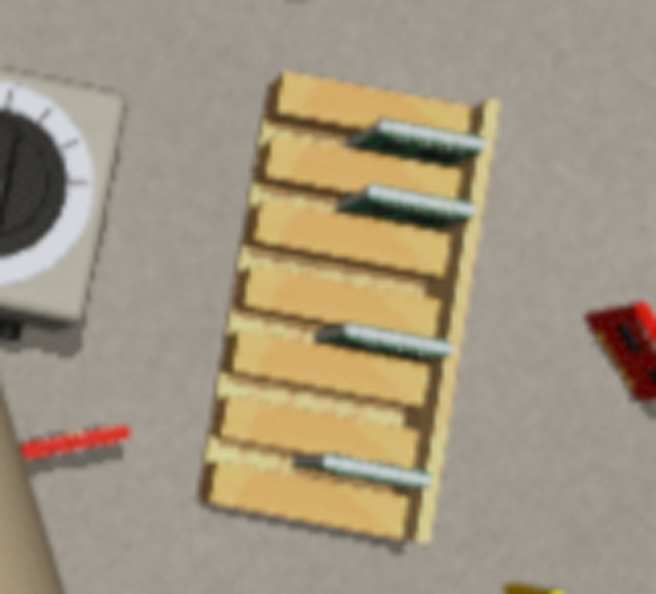

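View pics/s30.png

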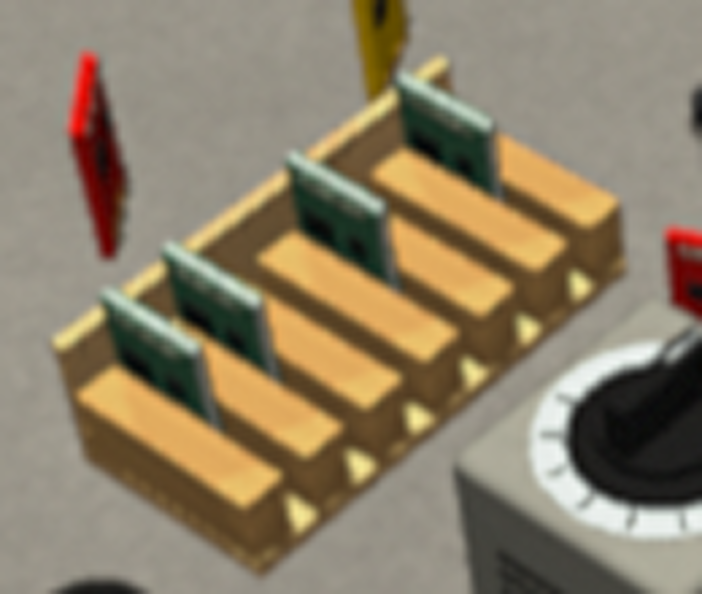

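Emit:
jog_arm(
  targets=[
    {"translation":[-30,7,-20],"twist":[0,0,0],"claw":0.45},
    {"translation":[-37,7,-15],"twist":[0,0,0],"claw":0.45},
    {"translation":[-37,7,0],"twist":[0,0,0],"claw":0.45},
    {"translation":[-37,7,0],"twist":[0,0,0],"claw":0.45},
    {"translation":[-37,7,0],"twist":[0,0,0],"claw":0.45},
    {"translation":[-37,7,0],"twist":[0,0,0],"claw":0.45},
    {"translation":[-37,7,0],"twist":[0,0,0],"claw":0.45},
    {"translation":[-37,7,0],"twist":[0,0,0],"claw":0.45},
  ],
)

```text
t: 41.2
tcp_pos: [507.7, -372.9, 257.1]
tcp_rot: [[0.214, 0.977, -0.009], [0.977, -0.214, -0.005], [-0.007, -0.007, -1.0]]
contact_force: [0.2, 0.1, -0.2]
width: 42.2
```

Emit:
jog_arm(
  targets=[
    {"translation":[-37,5,0],"twist":[0,0,0],"claw":0.45},
    {"translation":[-37,5,0],"twist":[0,0,0],"claw":0.45},
    {"translation":[-37,5,0],"twist":[0,0,0],"claw":0.45},
    {"translation":[0,0,0],"twist":[0,0,0],"claw":0.45},
    {"translation":[0,0,0],"twist":[0,0,0],"claw":0.45},
    {"translation":[0,0,0],"twist":[0,0,0],"claw":0.45},
  ],
)

```text
t: 41.7
tcp_pos: [479.3, -516.4, 248.9]
tcp_rot: [[0.252, 0.967, -0.022], [0.968, -0.252, -0.012], [-0.017, -0.018, -1.0]]
contact_force: [-1.0, 0.5, 0.6]
width: 42.0
```

```bash
python3 - <<'E'
from h import *
c=cam("wrist");cv2.imwrite("pics/w31f.png",c["img"][:,:,::-1]);cv2.imwrite("pics/w31.png",cv2.resize(c["img"][100:320,160:480,::-1],(800,550),interpolation=cv2.INTER_CUBIC))
for x in (-95,-19,57,95):
  print(x,(2.5*(proj(c,[rack_pt(x,-50,94),rack_pt(x,10,94)])-[160,100])).round(1).tolist())
plan(rack_pt(0,0,200),rackR(RK[2]))
E
```

```text
-95 [[86.9, 50.1], [75.0, -113.8]]
-19 [[301.5, 21.4], [288.1, -148.3]]
57 [[529.3, 4.2], [514.4, -165.9]]
95 [[640.3, 0.7], [625.0, -167.5]]
tcp [ 479.4 -515.7  248.8] d_tool [156.5 -19.9  46.6] d after rot [156.9  -8.7  48.8] rot [-1.11  0.91 -4.43] w 42.4 F [-0.2 -0.  -0.2] t 41.75 q [ 0.97  0.72 -0.39  1.3   0.3   1.19  0.3 ]
```

View pics/w31.png

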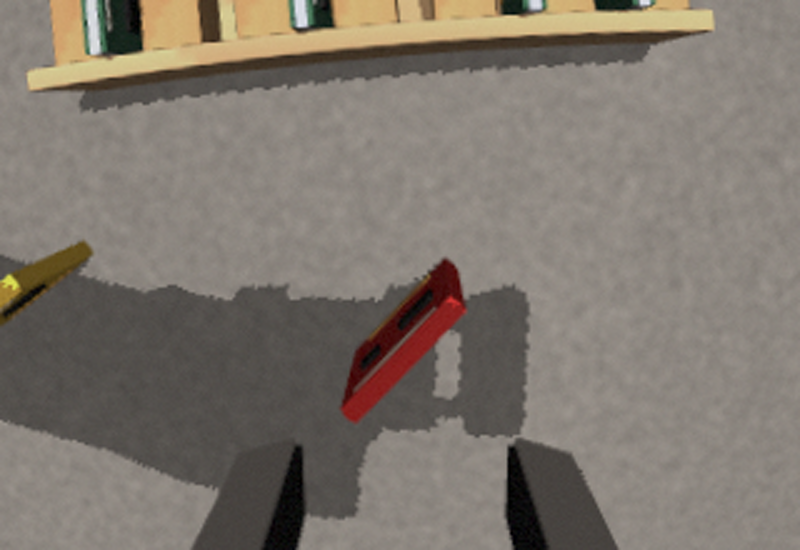

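```bash
python3 - <<'E'
import cv2
i=cv2.imread("pics/w31f.png");cv2.imwrite("pics/w31z.png",cv2.resize(i[0:150,150:470],(800,375),interpolation=cv2.INTER_CUBIC))
E
```

```text
(no output)
```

View pics/w31z.png

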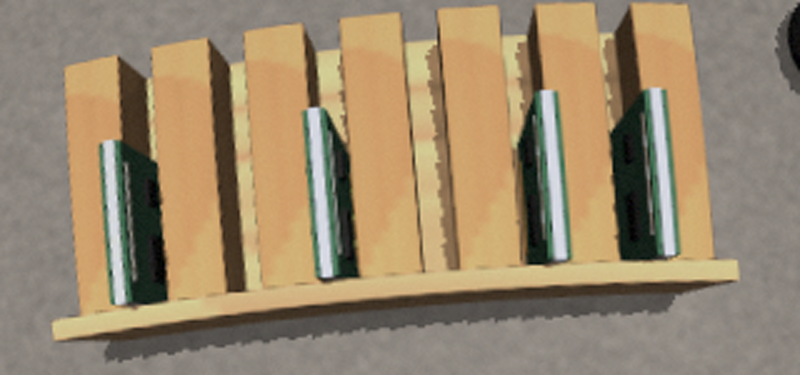

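```bash
python3 - <<'E'
import cv2,numpy as np
i=cv2.imread("pics/w31f.png")
bs=[(190,100),(272,90),(360,84),(405,82)]
cv2.imwrite("pics/w31q.png",np.hstack([cv2.resize(i[y:y+40,x:x+24],(190,317),interpolation=cv2.INTER_CUBIC) for x,y in bs]))
E
```

```text
(no output)
```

View pics/w31q.png

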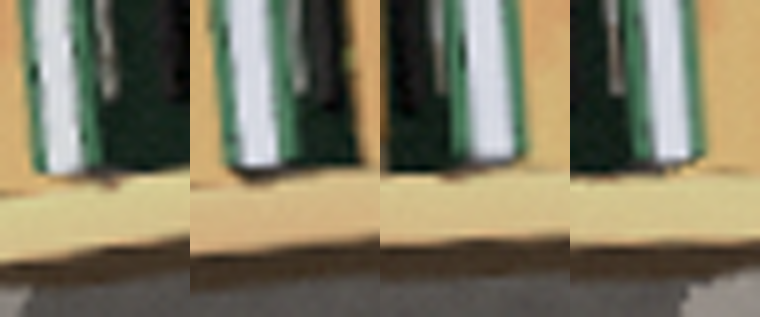

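```bash
python3 - <<'E'
from cell import arm
s=arm.read_state();print(s["t"],s["contact_force"],s["width"]);print(arm.close_job())
E
```

```text
41.75 [-0.18123099 -0.04431413 -0.22039762] 42.43799280882098
the job is handed in; nothing more can be done
None
```

The job is handed in at about 42 s of simulated time. The knob is at its zero stop and all three boards that were on the stand are in the rack.

**What I did**
- I turned the knob counter-clockwise by about 164° until it met its stop. In a close-up afterwards the pointer lines up with the longest tick to within about 1°.
- I then moved the boards one at a time, setting each upright in its own slot. They are now at rack x = 57, -95 and 95 mm. Each was pressed down to the slot floor and slid along until it met the end wall.

**Last checks**
- **Boards:** in the final wrist close-up, all three look upright and sit as close to the end wall as the board that was already there (x = -19 mm), within about 1 mm.
- **Stand:** the top view shows it empty.
- **Other items:** the last top view shows the board already in the rack, the meter, the reel and the screwdriver where they started.
- **Robot:** the gripper is open and clear, with no contact force.

No check failed or disagreed. For the first board the wall contact did not show in the force reading. I judged it from the board no longer moving when pushed, and the pictures later agreed.

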